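Dock the flask carrier on the shaker bed and lock it with the linch pin

ROBOT

A 6-joint arm with a two-finger parallel gripper is mounted at the origin on a cart in front of the work surface, level with it; the furniture and walls round the work are solid. World frame = base frame: x ahead of the robot, y to its left, z up, the work surface at z = 0. Lengths are in m, angles in degrees, forces in N, time in s.
With the tool pointing down it reaches from about 0.375 to 0.9 m from the base axis. Payload 3.1 kg.
Tool frame: the origin (TCP) lies on the centre line of the jaws, within the pads' length; the fingertips stand 19 mm ahead of it and the grasp point (between the pads) is the TCP; z points along the fingers, y is the direction in which the jaws open and shut (so a half turn about z gives the same grasp; the last joint's range is limited). The gripper opens to 87 mm and grips with 3 to 60 N. Pads are 19 mm wide; open, the fingers measure 117 mm over their backs; the gripper's body (75 mm by 190 mm) begins 51 mm behind the grasp point.
Start: joints at [-80.873, 30.224, 82.088, -0, 67.689, -10.227], TCP at [0.207, -0.59, 0.242] pointing down, gripper open.
Joint ranges: [-176.69, 176.69], [-43.24, 126.21], [12.49, 139.97], [-82, 262], [0, 151.66], [-163.58, 163.58]. Speed limits (degrees/s): [159.86, 159.86, 180, 180, 180, 180].

INTERFACE

Orientations are given as a 3x3 rotation matrix whose columns are the frame's x, y, z axes.
In Python, from rig import bot gives the robot as it stands.
- The arm moves only by the tool carry_out, never from a script. Its argument "targets" is a list of rows, each a list of 6 numbers: the shift along the tool's x, y, z each as a share of 200 mm, from -1 to 1, then the turn, a rotation vector about the tool's x, y, z each as a share of pi/2 rad, from -1 to 1. In form: [[dx, dy, dz, ax, ay, az], ...]. A call has 1 to 20 rows; each row is the pose to reach, as a shift and turn from the pose measured when the call began, along the tool's axes at that moment; what a row does not reach only later rows make up. A row lasts 1/8 s, in which the tool goes at most 62.5 mm and 10.7 degrees, less where a joint would pass 70% of its speed; a pose out of reach is approached as far as the arm can. A call with a number of a shift or a turn outside -1 to 1 is refused whole. A call with a gripper value outside its range is refused whole. "jaw" is the gripper's target within -1 to 1 (fully open at 1, half-way at 0, shut at -1), set as the call begins (left out, the last holds). The fingers move at their own pace and stop on an object; the grip force is fixed at half the most. Time passes only in rows, so rows that repeat a pose let the fingers close. It gives the time, the measured TCP pose, the force and the opening at its end, in the units of the state.
- bot.read_state(): the state, without advancing time (a new reading comes with each control period).
- bot.capture(name): name is "scene" or "top"; returns the picture (420x560x3 uint8, blue, green, red); there is no depth.
- bot.camera_info(name): a dict with "camera_matrix" (3x3 intrinsics, pixels), "view" (4x4, takes a point from world to camera coordinates). Camera axes: x right, y down, z forward; pixel columns grow to the right and rows downward; lengths in m; the calibration is good to about 2 mm. A picture is of the moment at which its call begins. camera_info takes no time and is no camera call.
- bot.hand_in(): hands the job in, once; it reports no verdict.
The state is a dict: "time_s": time; "joint_positions": joint angles; "qvel": joint speeds; "tau": joint torques, N m; "position": TCP position; "tcp_rot": TCP orientation; "force": force on the tool from outside, world axes, zero at the start; "moment": the same for the moment, N m; "opening": opening from 0.0 (shut) to 1.0 (fully open).
Only numpy, scipy, OpenCV 4.12 (cv2) and the standard library are available. Lean on these libraries where they do the work, as an engineer would, in place of code of your own. Each camera call takes 0.05 s, during which the arm holds its last target.

TASK

First slide the flask carrier fully home, so that its eye stands between the two lugs of the shaker bed. Then take the linch pin out of its clear holster, push it from the sill side through both lugs and the eye until its collar is flush against the lug, and flip its yellow sprung ring right over so that it snaps shut around the pin's end. Leave the other flasks, the bottle and the rubber bulb where they stand.

Things in the scene. Friction and masses are not known exactly. Their poses are not given: they have to be found in the camera images.
- dock_hole (a point): Centre of the mouth of the 17 mm square hole in the lug where the pin enters, 60 mm above the bench. Axes of the shaker bed: x = the way the carrier slides out, z up; the pin is pushed along -y. Near lug y 0 to -14 mm, far lug y -38 to -52 mm; lugs are 40 mm wide (x), top 85 mm above the bench. A sill 14 mm wide juts 26 mm out below the hole, its top 9.5 mm below this point.
- carriage (a joint): Slide of the flask carrier on the fixed blue shaker bed (345 x 170 x 20 mm), m: 0 = fully home at its end stop (its steel eye, 20 mm thick with a 24 mm square hole, lined up with the lug holes), up to 0.07 = out, away from the lugs along the bed's x. It stays where it is left; sliding it takes about 3 N.
- carriage_handle (a point): Centre of the carrier's black block handle, 18 mm (bed x) by 22 mm (bed y), from 40 to 80 mm above the bench; this point is 64 mm up. Same axes as dock_hole. Two flasks (top 140 mm above the bench) stand in orange cups on the carrier, centres 107 mm behind the handle along x.
- holster: Fixed grey holster, clear walls and roof, 100 mm wide, top 76 mm. Origin on the bench, x = the way out of its only opening; roof spans x -142 to 44 mm; its 25 mm high floor goes on as a tongue to x 66 mm. The pin lies in it along x, hinge near x 0: head and ring under the roof (7 mm free above the ring), shank sticking out. The ring is clear of the roof once the pin is drawn 180 mm along x.
- pin: Loose linch pin, about 0.2 kg. Origin on its axis where the ring is hinged; x = to the tip, z = up, the side over which the ring swings. Lies flat with the origin 7 mm above its support. Along x: red head -8 to 42 mm, steel collar (32 mm wide) 42 to 48, square shank (14 mm) 48 to 106, taper to the tip at 120. Centre of mass near x 30 mm with the ring swung back.
- pin_grip (a point): Grip point of the red head (50 mm long, 24 wide, 32 high): 26 mm along x from the pin's origin, 9 mm above its axis, so 16 mm above its flat underside. Axes of the pin. Free to be gripped when the ring is swung back and the pin is out of the holster.
- pin_shank (a point): Point on the axis of the 14 mm square shank, 92 mm along x from the pin's origin; can be gripped while the pin lies in its holster. Gripped by the very fingertips, the pin can then be laid flat on the bench. Axes of the pin.
- pin_shoulder (a point): Point on the pin's axis at the front face of the collar, 48 mm along x from the pin's origin; lies at dock_hole when the pin is fully home (1.5 mm lower, resting on the hole's floor). Axes of the pin.
- ring (a joint): Angle of the yellow sprung ring, rad: 0 = swung right back, away from the tip and 0.21 rad above level; 2.93 = shut, lying level round the lugs with its bar just in front of the pin's tip. An over-centre spring (about 0.05 N m) holds it at either end; it changes side near 1.4 rad and snaps on by itself if nothing is in its way.
- ring_bar (a point): Middle of the ring's cross bar. The ring is a U of 8 mm round bar, legs 64 mm apart (centres); the bar is 128 mm from the hinge, which lies across the pin through the pin's origin.
- flask_amber_4: Bystander: small conical flask, 52 mm wide, 85 mm high, origin at its foot.
- flask_amber_5: Bystander: small conical flask, 52 mm wide, 85 mm high, origin at its foot.
- bottle_right: Bystander: clear bottle with blue cap, 86 mm wide, 181 mm high, origin at its foot.
- rubber_bulb: Bystander: red rubber bulb, 51 mm wide, 76 mm high, origin at its foot.

How it is judged (in metres and radians):
On the way, in this order (a step that is already met when the one before it is completed fails the run):
1. the flask carrier is slid home (value of joint carriage below 0.006 m), for 0.2 s.
2. the pin is pushed home through both lugs and the eye, its collar at the lug (value of joint carriage below 0.006 m and y of pin_shoulder in the frame of dock_hole between -0.006 and 0.006 m and x of pin_shoulder in the frame of dock_hole between -0.006 and 0.006 m and z of pin_shoulder in the frame of dock_hole between -0.008 and 0.008 m and angle between the x axis of pin_shoulder and the y axis of dock_hole, either way round below 0.15 rad), for 0.2 s.
3. the ring is shut around the pin's end (all of step 2 and value of joint ring above 2.81 rad), for 0.2 s.
At the end, for the whole second after the job is handed in: The carrier is within 6 mm of fully home; the pin lies through both lugs and the eye with its collar within 6 mm of the lug face and its axis within 6 mm sideways, 8 mm in height and 0.15 rad of the hole's; the ring is shut to within 0.12 rad; everything is at rest (all of step 3 and linear speed of pin below 0.02 m/s); the robot touches nothing.
It fails at once if a bystander is shifted by more than 30 mm or knocked over (distance of any of flask_amber_4, flask_amber_5, bottle_right, rubber_bulb from where it was at the start of the episode above 0.03 m or angle between any of flask_amber_4, flask_amber_5, bottle_right's own z axis and vertical above 0.6 rad).
It also fails if it takes over 72 s, if anything falls off the work surface, if the arm or the gripper's body presses on something with over 40 N, if the wrist force passes 120 N, or if a joint passes its speed limit or range.

## Working session

There is one attempt and no reset: what is moved stays moved. The work goes in short steps, Python scripts to look and compute and a tool call to move; the robot and the scene stay as the last step left them, time stands still between calls to the robot, and variables do not carry over. Pictures are saved under pics/ and viewed, and the job is handed in when it is done.

Besides the shell and the picture viewer there is one more tool, called after ">>>" as name(argument=value, ...), one argument or row to a line, values as JSON. carry_out: Moves the arm, as the interface text tells. Shift numbers are shares of 200 mm and turn numbers shares of pi/2 rad, none past 1 either way. Its arguments: {"type":"object","properties":{"targets":{"type":"array"},"jaw":{"type":"number"}},"required":["targets"]}

```bash
ls; mkdir -p pics; python3 - <<'E'
from rig import bot
import cv2,numpy as np
np.set_printoptions(precision=4,suppress=True)
s=bot.read_state();print(s)
for n in("scene","top"):
    cv2.imwrite(f"pics/{n}0.png",bot.capture(n));c=bot.camera_info(n);print(c['camera_matrix'],c['view'])
E
```

```text
pics
{'time_s': 0.0, 'joint_positions': array([-80.8751,  30.2787,  82.1564,  -0.0008,  67.6884, -10.2289]), 'qvel': array([ 0.0605, -0.0822, -0.1212, -0.0254,  0.1234,  0.0022]), 'tau': array([  0.    , -44.0041, -17.6591,   0.0632,   0.0583,  -0.0002]), 'position': array([ 0.207 , -0.589 ,  0.2406]), 'tcp_rot': array([[ 0.9435,  0.3314, -0.0004],
       [ 0.3314, -0.9435,  0.0021],
       [ 0.0004, -0.0021, -1.    ]]), 'force': array([-0.3916,  0.2786,  1.3931]), 'moment': array([ 0.013 , -0.0049,  0.0071]), 'opening': 0.998034038688743}
[[430.0603   0.     280.0975]
 [  0.     430.0603 212.4676]
 [  0.       0.       1.    ]] [[-0.5066 -0.8621 -0.0056  0.3266]
 [-0.66    0.392  -0.6409  0.4246]
 [ 0.5547 -0.321  -0.7676  1.0545]
 [ 0.      0.      0.      1.    ]]
[[396.4034   0.     280.5115]
 [  0.     396.4034 211.1103]
 [  0.       0.       1.    ]] [[-0.0113 -0.9999 -0.0011  0.0381]
 [-0.9862  0.0113 -0.165   0.5976]
 [ 0.165  -0.0008 -0.9863  1.3844]
 [ 0.      0.      0.      1.    ]]
```

```bash
cat rig* | head -80
```

```text
cat: 'rig*': No such file or directory
```

View pics/scene0.png

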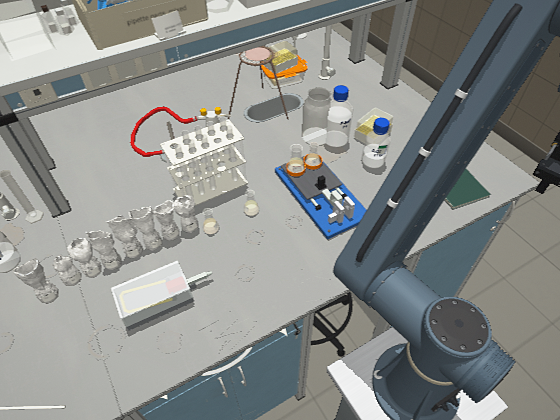

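View pics/top0.png

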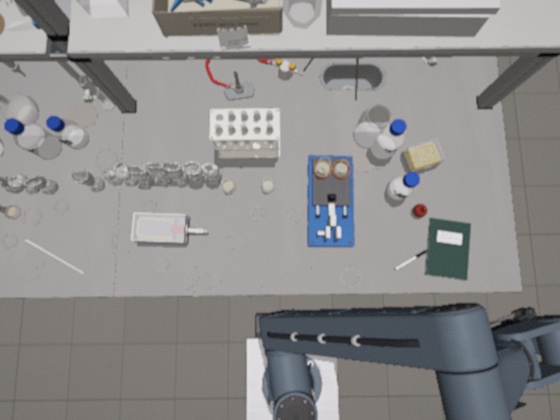

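```bash
python3 - <<'E'
import cv2
a=cv2.imread('pics/scene0.png');b=cv2.imread('pics/top0.png')
def crop(im,x0,y0,w,h,k,n): cv2.imwrite(n,cv2.resize(im[y0:y0+h,x0:x0+w],None,fx=k,fy=k,interpolation=cv2.INTER_CUBIC))
crop(a,265,140,110,105,7,'pics/c1.png')
crop(a,100,250,125,80,6,'pics/c2.png')
crop(b,295,145,75,110,5,'pics/c3.png')
crop(b,120,200,100,55,8,'pics/c4.png')
E
```

```text
(no output)
```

View pics/c1.png

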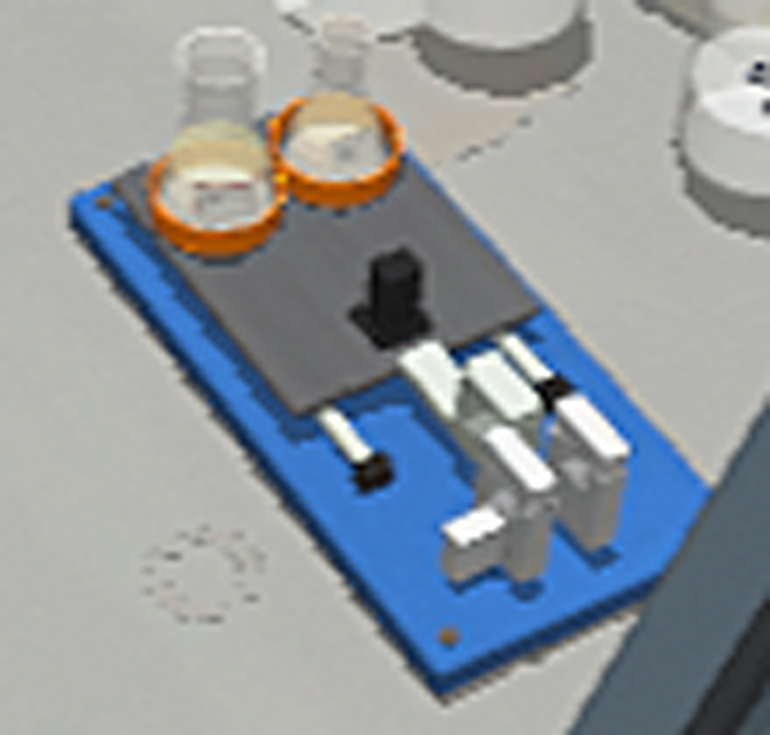

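View pics/c2.png

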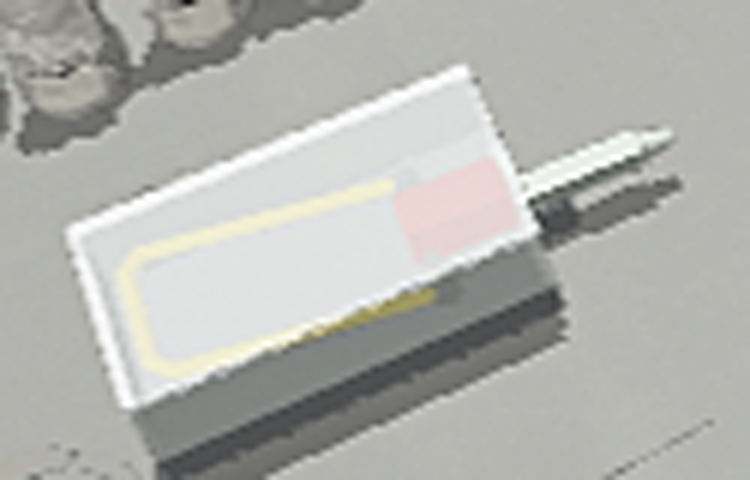

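View pics/c3.png

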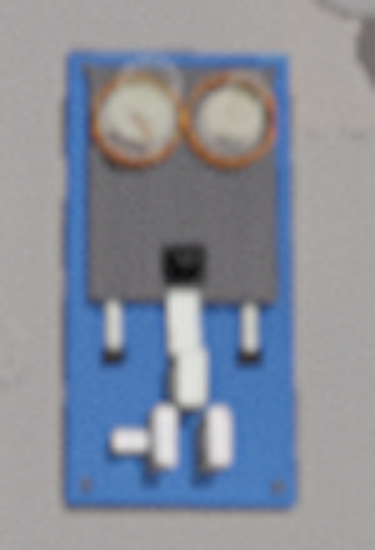

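View pics/c4.png

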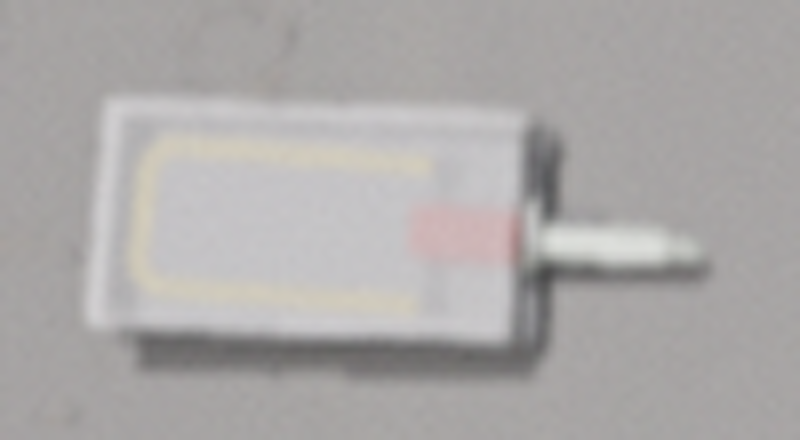

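```bash
cat > h.py <<'E'
import cv2,numpy as np
from rig import bot
np.set_printoptions(precision=4,suppress=True)
CI={n:bot.camera_info(n) for n in("scene","top")}
def plane(n,uv,z):
    c=CI[n];K=np.array(c['camera_matrix']);V=np.array(c['view']);R=V[:3,:3];C=-R.T@V[:3,3]
    uv=np.atleast_2d(uv);d=(R.T@np.linalg.inv(K)@np.c_[uv,np.ones(len(uv))].T).T
    return C+d*((z-C[2])/d[:,2])[:,None]
def proj(n,P):
    c=CI[n];K=np.array(c['camera_matrix']);V=np.array(c['view'])
    q=(V[:3,:3]@np.atleast_2d(P).T).T+V[:3,3];q=(K@q.T).T;return q[:,:2]/q[:,2:]
def crop(im,x0,y0,w,h,k,n): cv2.imwrite(n,cv2.resize(im[y0:y0+h,x0:x0+w],None,fx=k,fy=k,interpolation=cv2.INTER_CUBIC))
E
python3 - <<'E'
from h import *
a=cv2.imread('pics/scene0.png');b=cv2.imread('pics/top0.png')
# bed via blue mask in top
for n,im,roi in(("top",b,(295,145,75,115)),("scene",a,(265,140,110,105))):
    x0,y0,w,h=roi
    hsv=cv2.cvtColor(im,cv2.COLOR_BGR2HSV)
    m=cv2.inRange(hsv,(100,130,60),(120,255,255));mm=np.zeros_like(m);mm[y0:y0+h,x0:x0+w]=m[y0:y0+h,x0:x0+w]
    cs,_=cv2.findContours(mm,cv2.RETR_EXTERNAL,cv2.CHAIN_APPROX_NONE)
    c=max(cs,key=cv2.contourArea);P=plane(n,c[:,0,:].astype(float),0.02)[:,:2]
    r=cv2.minAreaRect(P.astype(np.float32)*1000);print(n,r)
    # black handle
    m=cv2.inRange(im,(0,0,0),(45,45,45));mm=np.zeros_like(m);mm[y0:y0+h,x0:x0+w]=m[y0:y0+h,x0:x0+w]
    k,l,st,ce=cv2.connectedComponentsWithStats(mm)
    for i in range(1,k):
        if st[i,4]>8: print('blk',st[i],ce[i],plane(n,ce[i],0.08))
    # whites
    m=cv2.inRange(im,(195,195,195),(255,255,255));mm=np.zeros_like(m);mm[y0:y0+h,x0:x0+w]=m[y0:y0+h,x0:x0+w]
    k,l,st,ce=cv2.connectedComponentsWithStats(mm)
    for i in range(1,k):
        if st[i,4]>8: print('wht',st[i],ce[i],plane(n,ce[i],0.085))
E
```

```text
top ((643.0750122070312, -153.35565185546875), (164.28768920898438, 336.4980163574219), 88.69685363769531)
blk [328 195   7   6  26] [330.5769 198.2308] [[ 0.6373 -0.1474  0.08  ]]
wht [329 204   7  21 101] [332.1089 214.1287] [[ 0.5792 -0.1503  0.085 ]]
wht [326 227   4  10  36] [327.6667 231.3333] [[ 0.5185 -0.1328  0.085 ]]
wht [337 227   4  11  39] [338.5128 231.641 ] [[ 0.517  -0.1706  0.085 ]]
wht [318 231   6   4  17] [320.4118 232.7647] [[ 0.5137 -0.1073  0.085 ]]
scene ((638.5198974609375, -153.0258331298828), (172.95484924316406, 351.955810546875), 88.49188995361328)
blk [315 176  11  14  91] [320.5275 183.1429] [[ 0.6255 -0.1403  0.08  ]]
blk [341 194   5   5  13] [343.2308 195.3846] [[ 0.5449 -0.1719  0.08  ]]
blk [316 205   5   5  14] [317.8571 207.    ] [[ 0.5456 -0.0767  0.08  ]]
blk [369 235   6  10  11] [371.6364 239.5455] [[ 0.3634 -0.1414  0.08  ]]
wht [308 140  17   6  33] [317.3636 142.0303] [[ 0.7926 -0.2388  0.085 ]]
wht [290 144  13   6  18] [296.9444 145.3889] [[ 0.8143 -0.1681  0.085 ]]
wht [364 144  11  16 113] [369.6018 151.0177] [[ 0.6622 -0.3667  0.085 ]]
wht [309 158   6   2   9] [311.3333 158.4444] [[ 0.7333 -0.175   0.085 ]]
wht [291 164   9   2  16] [295.     164.5625] [[ 0.7363 -0.112   0.085 ]]
wht [322 189   9  10  46] [326.5217 192.7609] [[ 0.5774 -0.1302  0.085 ]]
wht [337 188   7   6  17] [339.7059 190.6471] [[ 0.5636 -0.171   0.085 ]]
wht [332 190  10  10  51] [336.4118 194.4314] [[ 0.5557 -0.1528  0.085 ]]
wht [345 197  10   8  36] [349.2778 200.3889] [[ 0.515  -0.1725  0.085 ]]
wht [311 199   7   7  17] [314.1176 201.7059] [[ 0.566  -0.0761  0.085 ]]
wht [334 201  10   9  39] [338.7692 204.8205] [[ 0.5168 -0.1341  0.085 ]]
wht [329 213   8   5  23] [332.4348 214.6087] [[ 0.4946 -0.095   0.085 ]]
```

```bash
python3 - <<'E'
from h import *
a=cv2.imread('pics/scene0.png');b=cv2.imread('pics/top0.png')
print('handle top',plane('top',[331.3,196.4],.08),'scene',plane('scene',[321.5,178],.08))
# shank masks
for n,im,(x0,y0,w,h),th in(("top",b,(189,222,25,18),195),("scene",a,(189,265,30,22),195)):
    g=im[y0:y0+h,x0:x0+w].min(axis=2);print(n);print(g)
print('tips',plane('top',[208.2,231.8],.032),plane('scene',[211.8,272],.032))
E
```

```text
handle top [[ 0.644  -0.1502  0.08  ]] scene [[ 0.6431 -0.1559  0.08  ]]
top
[[111 152 164 166 163 164 165 163 165 164 164 164 163 163 163 164 165 165
  163 164 163 163 164 164 165]
 [109 155 164 167 164 165 165 164 165 166 166 163 165 164 163 164 164 163
  165 163 164 165 163 163 163]
 [111 152 165 164 164 166 166 166 165 164 165 164 164 163 163 162 165 162
  164 164 166 165 164 165 165]
 [113 151 162 163 164 162 165 165 165 165 164 162 165 164 164 165 166 162
  164 166 162 162 165 162 165]
 [120 149 159 159 159 159 159 163 165 164 164 163 164 163 163 162 164 164
  165 164 164 164 166 163 165]
 [147 162 161 167 164 159 161 168 171 169 168 171 166 164 163 163 162 162
  164 163 164 163 163 165 165]
 [189 191 191 188 190 185 186 188 190 187 187 185 183 180 170 163 164 163
  165 164 165 162 166 165 163]
 [212 213 211 213 212 212 211 211 207 207 205 206 203 197 185 175 176 169
  166 165 163 163 164 163 165]
 [216 216 216 216 215 216 217 219 216 216 215 216 216 210 197 190 189 182
  170 166 163 163 164 163 165]
 [195 199 201 202 201 206 212 213 214 214 213 213 213 208 191 187 189 185
  17
[... 2979 characters left out ...]
82 178 178 178 177]
 [181  93 101 107 110 111 131 169 191 188 186 189 162  99 106 110 109 110
  110 111 108 104 146 189 185 179 179 178 178 178]
 [ 99 107 110 114  96  90 156 194 188 189 161  98 104 109 115 113 112 113
  113 107 149 194 187 181 179 177 178 179 179 179]
 [129 148 107 109 100  73 112 172 165 101 106 109 112 112 112 112 110 109
  107 103 139 184 179 178 177 177 178 177 178 179]
 [ 72 103  96  76  78  78  75  93 110 109 112 113 112 111 110 108 107 103
  146 189 183 180 178 177 177 177 177 178 179 179]
 [104  63  75  79  80  80  75  92 114 114 113 112 111 108 105 145 194 189
  185 183 179 178 176 178 178 179 179 178 177 178]]
tips [[0.5278 0.2947 0.032 ]] [[0.5292 0.2941 0.032 ]]
```

```bash
python3 - <<'E'
from h import *
a=cv2.imread('pics/scene0.png');b=cv2.imread('pics/top0.png')
for n,im,(x0,y0,w,h),th in(("top",b,(189,222,14,18),190),("scene",a,(189,265,17,22),225)):
    g=im[y0:y0+h,x0:x0+w].min(axis=2).astype(float)
    ys,xs=np.where(g>th);P=plane(n,np.c_[xs+x0,ys+y0].astype(float),.039)[:,:2]
    vx,vy,px,py=cv2.fitLine(P.astype(np.float32),cv2.DIST_L2,0,.001,.001).ravel();print(n,'shank dir',vx,vy,px,py,'x at y=.32',px+vx/vy*(.32-py))
# holster corners in crops
top=np.array([[105,100],[525,110],[515,343],[88,325]])/8+[120,200]
sc=np.array([[70,232],[467,70],[537,235],[133,408]])/6+[100,250]
for n,c in(('top',top),('scene',sc)):
    P=plane(n,c,.076)[:,:2];print(n,P.round(4).tolist(),cv2.minAreaRect((P*1000).astype(np.float32)),(P[1]-P[0])[::1],(P[2]-P[3]),(P[1]+P[2])/2)
# ring yellow
for n,p in(('top',[[145,220],[412,232+0]]),):
    pass
E
```

```text
top shank dir 0.065458745 0.9978553 0.5337372 0.33967224 x at y=.32 0.5324467
scene shank dir 0.06155562 0.9981037 0.5324638 0.3379018 x at y=.32 0.53135973
top [[0.5946, 0.5545], [0.588, 0.368], [0.4846, 0.3695], [0.4946, 0.557]] ((539.5970458984375, 461.9813232421875), (188.85276794433594, 103.34259033203125), 87.96245574951172) [-0.0066 -0.1865] [-0.01   -0.1875] [0.5363 0.3687]
scene [[0.59, 0.5523], [0.5803, 0.3683], [0.4827, 0.3742], [0.4927, 0.5539]] ((536.32421875, 462.85784912109375), (184.3126220703125, 97.77635955810547), 87.01046752929688) [-0.0096 -0.1841] [-0.0099 -0.1797] [0.5315 0.3712]
```

```bash
cat >> h.py <<'E'
from scipy.spatial.transform import Rotation as Ro
def Rd(yaw,tilt=0):
    x=np.array([np.cos(yaw),np.sin(yaw),0]);z=np.array([0,0,-1.]);y=np.cross(z,x)
    R=np.c_[x,y,z]; return R@Ro.from_rotvec([0,tilt,0]).as_matrix()
def to(p,R,f=None):
    s=bot.read_state();R0=s['tcp_rot'];d=R0.T@(np.array(p)-s['position'])/.2
    r=Ro.from_matrix(R0.T@R).as_rotvec()/(np.pi/2)
    return np.r_[d,r].round(4)
def st():
    s=bot.read_state();print('t',s['time_s'],'p',s['position'],'F',s['force'],'M',s['moment'],'op',s['opening'],'q',s['joint_positions'],'\n',s['tcp_rot'])
E
python3 - <<'E'
from h import *
print(to([.6435,-.152,.24],Rd(-.024)), to([.6435,-.152,.067],Rd(-.024)))
E
```

```text
[ 2.783  -1.3386  0.007  -0.0013 -0.      0.2303] [ 2.7827 -1.3369  0.872  -0.0013 -0.      0.2303]
```

>>> carry_out(
  targets=[
    [0.95,-0.45,0,0,0,0.12],
    [0.95,-0.45,0,0,0,0.23],
    [0.95,-0.45,0,0,0,0.23],
    [0.95,-0.45,0,0,0,0.23],
  ],
  jaw=0,
)

```text
time_s: 0.6
position: [0.3583, -0.4377, 0.2404]
tcp_rot: [[1.0, -0.02, -0.001], [-0.02, -1.0, 0.004], [-0.001, -0.004, -1.0]]
force: [0.9, -0.7, 0.5]
opening: 0.63
```

```bash
python3 - <<'E'
from h import *
st();print(to([.6435,-.152,.24],Rd(-.024)), to([.6435,-.152,.067],Rd(-.024)))
E
```

```text
t 0.6 p [ 0.3583 -0.4377  0.2404] F [ 0.8893 -0.7448  0.4965] M [ 0.0272  0.032  -0.0166] op 0.6297514528318031 q [-62.0559  25.8019  90.6576   0.0824  63.7819  29.0597] 
 [[ 0.9998 -0.0201 -0.0008]
 [-0.0201 -0.9998  0.0043]
 [-0.0009 -0.0043 -1.    ]]
[ 1.3972 -1.4569  0.0072 -0.0027  0.0006  0.0025] [ 1.398  -1.4532  0.8722 -0.0027  0.0006  0.0025]
```

>>> carry_out(
  targets=[
    [0.8,-0.83,0,0,0,0],
    [0.8,-0.83,0,0,0,0],
    [0.8,-0.83,0,0,0,0],
    [0.8,-0.83,0,0,0,0],
    [0.8,-0.83,0,0,0,0],
  ],
)

```text
time_s: 1.23
position: [0.5232, -0.272, 0.2405]
tcp_rot: [[1.0, -0.015, -0.001], [-0.015, -1.0, 0.005], [-0.001, -0.005, -1.0]]
force: [-0.3, 0.1, 0.1]
opening: 0.499
```

```bash
python3 - <<'E'
from h import *
st();print(to([.6435,-.152,.24],Rd(-.024)), to([.6435,-.152,.067],Rd(-.024)))
E
```

```text
t 1.225 p [ 0.5232 -0.272   0.2405] F [-0.2729  0.1259  0.1121] M [ 0.0074  0.0157 -0.005 ] op 0.49930257391805705 q [-38.4119  27.6297  87.2211   0.218   65.3867  52.3478] 
 [[ 0.9999 -0.0149 -0.0011]
 [-0.0148 -0.9999  0.0053]
 [-0.0012 -0.0053 -1.    ]]
[ 0.5923 -0.6087  0.0052 -0.0033  0.0008  0.0058] [ 0.5933 -0.6042  0.8702 -0.0033  0.0008  0.0058]
```

>>> carry_out(
  targets=[
    [0.59,-0.605,0.1,0,0,0.005],
    [0.59,-0.605,0.1,0,0,0.005],
    [0.59,-0.605,0.1,0,0,0.005],
    [0.59,-0.605,0.2,0,0,0.005],
    [0.59,-0.605,0.6,0,0,0.005],
    [0.59,-0.605,0.75,0,0,0.005],
    [0.59,-0.605,0.75,0,0,0.005],
  ],
)

```text
time_s: 2.1
position: [0.6388, -0.1517, 0.0865]
tcp_rot: [[1.0, -0.024, -0.012], [-0.024, -1.0, 0.009], [-0.012, -0.009, -1.0]]
force: [-0.2, 0.2, -0.5]
opening: 0.498
```

```bash
python3 - <<'E'
from h import *
st();print(to([.6435,-.152,.067],Rd(-.024)))
a=bot.capture('scene');crop(a,265,120,110,105,7,'pics/d1.png')
a=bot.capture('top');crop(a,295,145,75,110,5,'pics/d2.png')
E
```

```text
t 2.1 p [ 0.6388 -0.1517  0.0865] F [-0.2495  0.2441 -0.5385] M [0.0739 0.0055 0.0234] op 0.49763816656613064 q [-23.1906  43.7021  83.1929   0.2857  53.9251  68.004 ] 
 [[ 0.9996 -0.0239 -0.0116]
 [-0.0238 -0.9997  0.0093]
 [-0.0118 -0.0091 -0.9999]]
[ 0.0246  0.002   0.097  -0.0058  0.0075  0.0001]
```

View pics/d1.png

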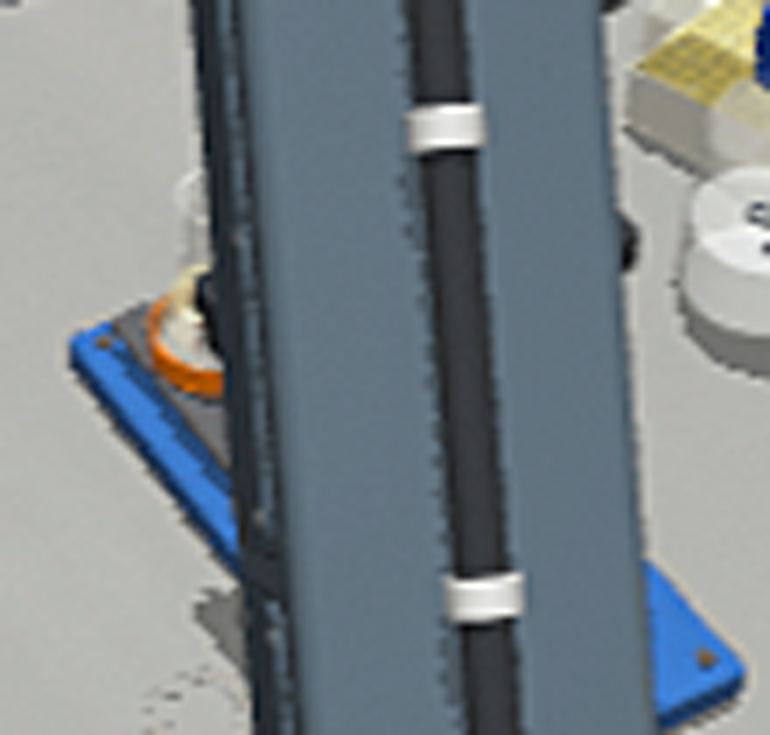

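The arm hides the handle here; the state looks right, so I go down and close.

>>> carry_out(
  targets=[
    [0.022,0,0.07,-0.005,0.007,0],
    [0.022,0,0.09,-0.005,0.007,0],
    [0.022,0,0.09,-0.005,0.007,0],
    [0.022,0,0.09,-0.005,0.007,0],
  ],
  jaw=0,
)

```text
time_s: 2.7
position: [0.6478, -0.1532, 0.0742]
tcp_rot: [[1.0, -0.024, 0.011], [-0.024, -1.0, -0.004], [0.011, 0.003, -1.0]]
force: [0.7, -0.0, 0.8]
opening: 0.501
```

>>> carry_out(
  targets=[
    [0,0,0,0,0,0],
    [0,0,0,0,0,0],
    [0,0,0,0,0,0],
    [0,0,0,0,0,0],
  ],
  jaw=-1,
)

```text
time_s: 3.2
position: [0.6479, -0.1545, 0.0744]
tcp_rot: [[1.0, -0.024, 0.011], [-0.023, -1.0, -0.006], [0.012, 0.005, -1.0]]
force: [-0.5, -5.0, -0.5]
opening: 0.255
```

>>> carry_out(
  targets=[
    [-0.06,0,0,0,0,0],
    [-0.12,0,0,0,0,0],
    [-0.17,0,0,0,0,0],
    [-0.22,0,0,0,0,0],
    [-0.22,0,0,0,0,0],
  ],
)

```text
time_s: 3.82
position: [0.6056, -0.1535, 0.0744]
tcp_rot: [[1.0, -0.025, 0.017], [-0.025, -1.0, -0.006], [0.017, 0.006, -1.0]]
force: [6.5, -0.1, -2.1]
opening: 0.25
```

>>> carry_out(
  targets=[
    [-0.04,0,0,0,0,0],
    [-0.08,0,0,0,0,0],
    [-0.11,0,0,0,0,0],
    [-0.11,0,0,0,0,0],
  ],
)

```text
time_s: 4.32
position: [0.5975, -0.1533, 0.0757]
tcp_rot: [[0.998, -0.029, 0.049], [-0.029, -1.0, -0.011], [0.049, 0.009, -0.999]]
force: [29.6, 9.9, -15.8]
opening: 0.247
```

>>> carry_out(
  targets=[
    [0,0,0,0,0,0],
    [0,0,0,0,0,0],
    [0,0,-0.2,0,0,0],
    [0,0,-0.5,0,0,0],
    [0,0,-0.8,0,0,0],
  ],
  jaw=0,
)

```text
time_s: 4.95
position: [0.5868, -0.1512, 0.2359]
tcp_rot: [[0.999, -0.03, 0.044], [-0.03, -1.0, -0.009], [0.044, 0.007, -0.999]]
force: [1.0, -0.2, -0.1]
opening: 0.496
```

```bash
python3 - <<'E'
from h import *
st();print(to([.56,.1,.24],Rd(np.pi/2+.055)))
E
```

```text
t 4.95 p [ 0.5868 -0.1512  0.2359] F [ 1.0343 -0.1936 -0.1371] M [-0.0559 -0.023   0.011 ] op 0.4964701610464135 q [-25.3022  28.1517  87.1441   0.6968  62.2362  66.0971] 
 [[ 0.9986 -0.03    0.0436]
 [-0.0297 -0.9995 -0.0087]
 [ 0.0438  0.0074 -0.999 ]]
[-0.1703 -1.2514 -0.0371  0.0267 -0.0173 -1.0538]
```

>>> carry_out(
  targets=[
    [-0.1,-0.3,0,0.02,-0.01,-0.11],
    [-0.1,-0.6,0,0.02,-0.02,-0.22],
    [-0.1,-0.8,0,0.02,-0.02,-0.33],
    [-0.1,-0.95,0,0.02,-0.02,-0.44],
    [-0.1,-1,0,0.02,-0.02,-0.55],
    [-0.1,-1,0,0.02,-0.02,-0.6],
  ],
)

```text
time_s: 5.7
position: [0.5701, 0.0502, 0.2329]
tcp_rot: [[0.608, 0.794, -0.002], [0.794, -0.608, 0.006], [0.004, -0.005, -1.0]]
force: [-1.1, 0.2, 0.5]
opening: 0.497
```

```bash
python3 - <<'E'
from h import *
a=bot.capture('scene');crop(a,265,140,110,105,7,'pics/e1.png')
a=bot.capture('top');crop(a,295,145,75,110,5,'pics/e2.png');cv2.imwrite('pics/e2f.png',a)
st();print(to([.533,.3225,.15],Rd(np.pi/2+.055)))
E
```

```text
t 5.8 p [0.5706 0.0494 0.233 ] F [-0.3641  0.2961 -0.2131] M [-0.0262 -0.081   0.0019] op 0.501949951937637 q [-6.3925 26.7829 90.2583  0.3593 63.0463 31.1274] 
 [[ 0.6113  0.7914 -0.0009]
 [ 0.7914 -0.6113  0.0057]
 [ 0.004  -0.0042 -1.    ]]
[ 0.9642 -0.9817  0.4228 -0.0017 -0.0034 -0.4537]
```

View pics/e1.png

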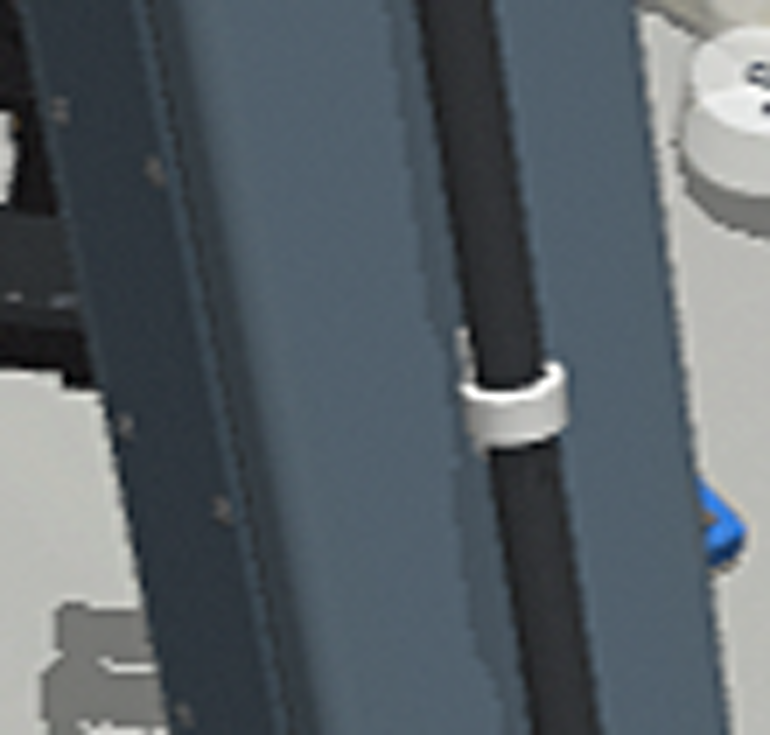

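View pics/e2.png

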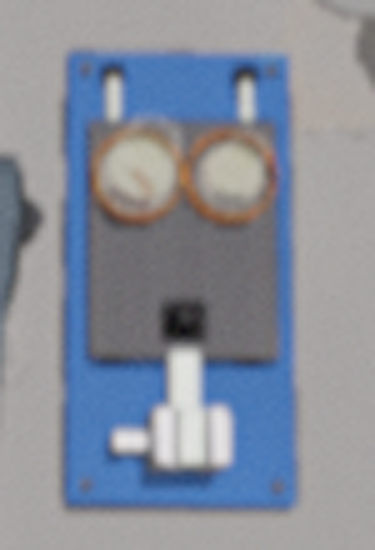

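>>> carry_out(
  targets=[
    [0.2,-0.2,0,0,0,-0.11],
    [0.4,-0.4,0,0,0,-0.22],
    [0.6,-0.6,0,0,0,-0.33],
    [0.8,-0.8,0.1,0,0,-0.44],
    [0.96,-0.98,0.3,0,-0.003,-0.454],
    [0.96,-0.98,0.4,0,-0.003,-0.454],
    [0.96,-0.98,0.4,0,-0.003,-0.454],
  ],
)

```text
time_s: 6.68
position: [0.5302, 0.3207, 0.1523]
tcp_rot: [[-0.055, 0.998, -0.009], [0.998, 0.055, -0.001], [-0.001, -0.009, -1.0]]
force: [-0.6, -0.4, 0.7]
opening: 0.498
```

```bash
python3 - <<'E'
from h import *
im=bot.capture('scene');crop(im,265,140,110,105,7,'pics/f1.png')
crop(im,80,180,160,150,5,'pics/f2.png');cv2.imwrite('pics/f1f.png',im)
st();print(to([.5315,.3225,.045],Rd(np.pi/2+.058)))
E
```

```text
t 6.725 p [0.5317 0.3207 0.1538] F [0.1263 0.1699 0.1914] M [-0.0229 -0.0702  0.0532] op 0.501844571327433 q [20.7509 36.0642 86.9826  0.1201 57.2397 17.581 ] 
 [[-0.0542  0.9985 -0.0053]
 [ 0.9985  0.0542 -0.0001]
 [ 0.0002 -0.0053 -1.    ]]
[ 0.009   0.0024  0.5441 -0.0034 -0.0001 -0.0024]
```

View pics/f1.png

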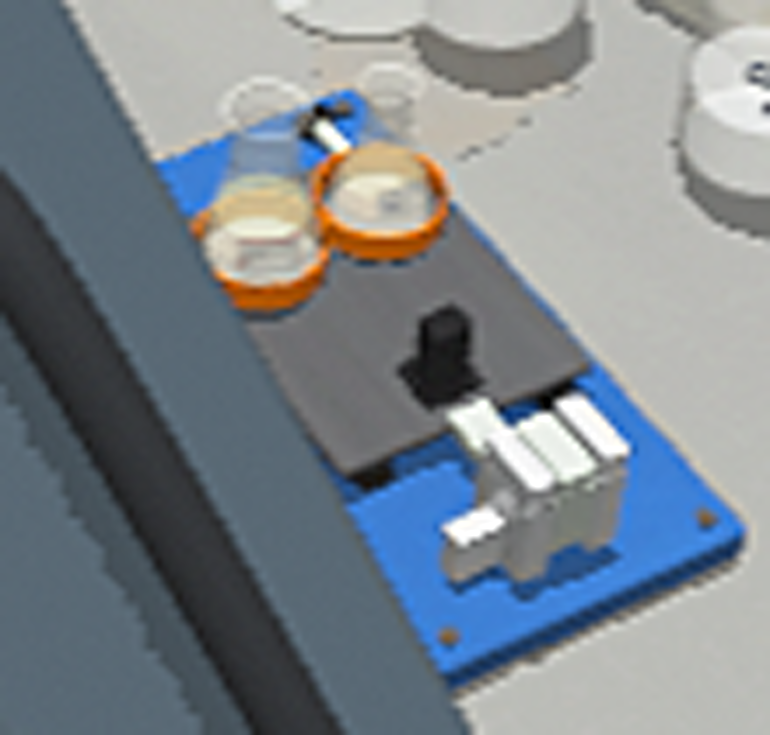

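View pics/f2.png

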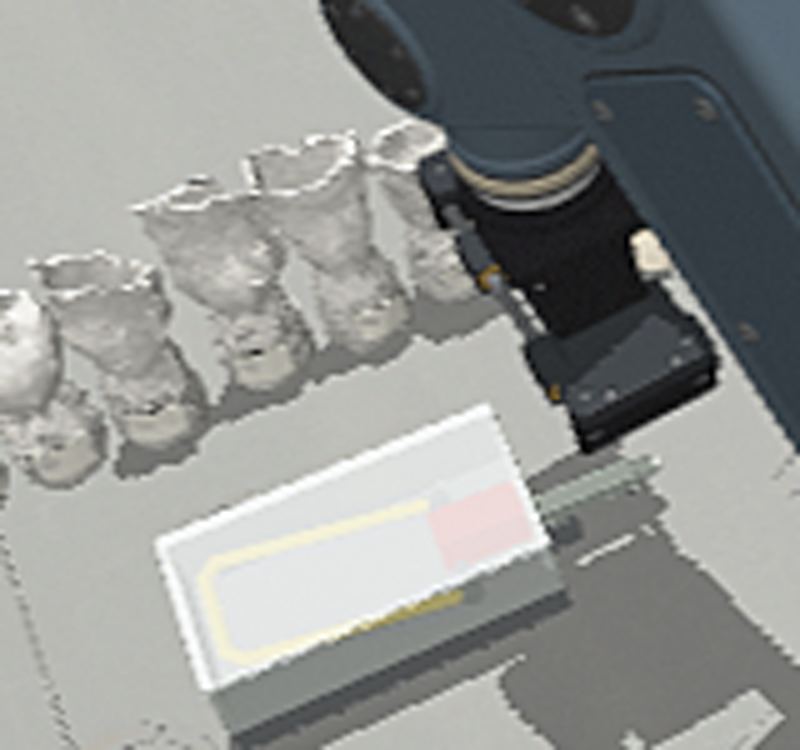

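The eye (crop e.g. 560,440) stands flush between the lugs. The shank is at about crop (600,480), beneath the gripper. Descend.

>>> carry_out(
  targets=[
    [0.009,0.002,0.25,-0.003,0,-0.002],
    [0.009,0.002,0.45,-0.003,0,-0.002],
    [0.009,0.002,0.545,-0.003,0,-0.002],
    [0.009,0.002,0.545,-0.003,0,-0.002],
    [0.009,0.002,0.545,-0.003,0,-0.002],
  ],
)

```text
time_s: 7.35
position: [0.533, 0.3227, 0.0466]
tcp_rot: [[-0.057, 0.998, 0.003], [0.998, 0.057, 0.001], [0.001, 0.003, -1.0]]
force: [0.2, 0.2, -0.6]
opening: 0.501
```

```bash
python3 - <<'E'
from h import *
im=bot.capture('scene')
crop(im,140,230,100,80,7,'pics/g2.png')
st();print(to([.5315,.3225,.045],Rd(np.pi/2+.058)))
E
```

```text
t 7.4 p [0.5329 0.3228 0.0468] F [-0.2907 -0.2314  0.0165] M [ 0.0382 -0.1031 -0.0162] op 0.5011368701174002 q [20.9331 44.9259 89.9703  0.025  44.9214 17.6558] 
 [[-0.0569  0.9984  0.0029]
 [ 0.9984  0.0569  0.0014]
 [ 0.0013  0.0029 -1.    ]]
[-0.0011 -0.0073  0.0088  0.0019 -0.0008 -0.0007]
```

View pics/g2.png

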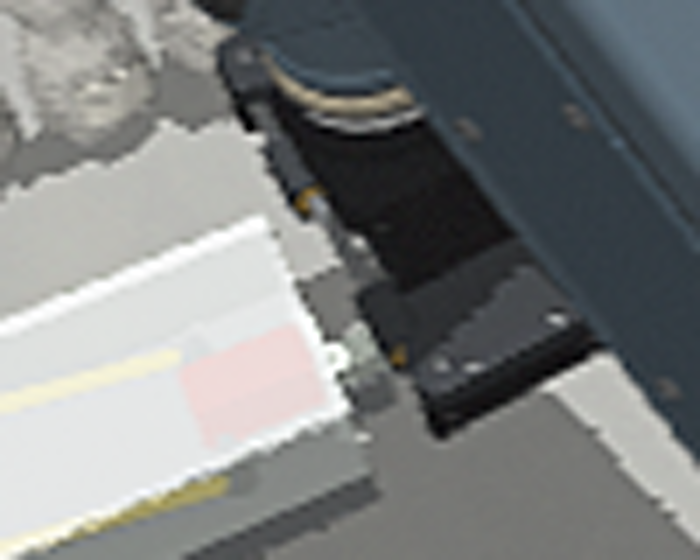

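>>> carry_out(
  targets=[
    [0,-0.006,0.008,0,0,0],
    [0,-0.006,0.008,0,0,0],
    [0,-0.006,0.008,0,0,0],
    [0,-0.006,0.008,0,0,0],
    [0,-0.006,0.008,0,0,0],
    [0,-0.006,0.008,0,0,0],
  ],
  jaw=-1,
)

```text
time_s: 8.15
position: [0.5323, 0.323, 0.0454]
tcp_rot: [[-0.056, 0.998, 0.004], [0.998, 0.056, 0.002], [0.002, 0.004, -1.0]]
force: [1.3, -0.0, 1.6]
opening: 0.163
```

```bash
python3 - <<'E'
from h import *
st()
E
```

```text
t 8.15 p [0.5323 0.323  0.0454] F [ 1.3058 -0.0099  1.6405] M [ 0.0326 -0.2946 -0.3317] op 0.16267193976058386 q [20.9619 45.0045 90.1194  0.048  44.6195 17.7135] 
 [[-0.0561  0.9984  0.004 ]
 [ 0.9984  0.0561  0.0022]
 [ 0.0019  0.0041 -1.    ]]
```

>>> carry_out(
  targets=[
    [-0.03,0,-0.01,0,0,0],
    [-0.1,0,-0.012,0,0,0],
    [-0.18,0,-0.012,0,0,0],
    [-0.26,0,-0.012,0,0,0],
    [-0.34,0,-0.012,0,0,0],
    [-0.42,0,-0.012,0,0,0],
    [-0.5,0,-0.012,0,0,0],
  ],
)

```text
time_s: 9.02
position: [0.5377, 0.2218, 0.0475]
tcp_rot: [[-0.056, 0.998, 0.003], [0.998, 0.056, 0.002], [0.002, 0.003, -1.0]]
force: [1.0, 0.5, -2.1]
opening: 0.16
```

```bash
python3 - <<'E'
from h import *
im=bot.capture('scene')
crop(im,110,220,130,100,6,'pics/i2.png')
st()
E
```

```text
t 9.075 p [0.5377 0.22   0.0474] F [-1.3493 -1.2818 -2.1533] M [-0.3299 -0.168  -0.0653] op 0.1584957871238224 q [11.2345 42.8837 96.3452  0.0068 40.6196  8.0564] 
 [[-0.0554  0.9985  0.0026]
 [ 0.9985  0.0554  0.0006]
 [ 0.0004  0.0026 -1.    ]]
```

View pics/i2.png

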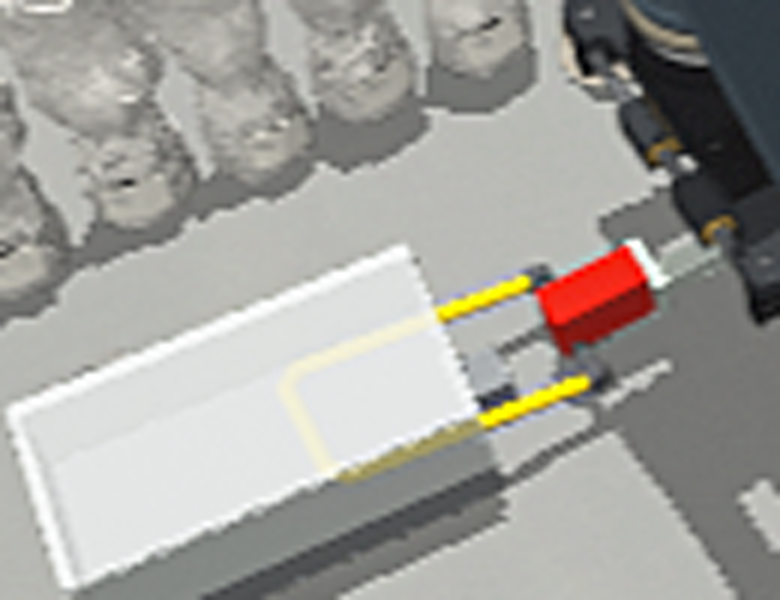

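```bash
python3 - <<'E'
from h import *
o=[110,220]
H=plane('scene',np.array([[538,292],[632,243],[652,275],[565,325]])/6+o,.0585)[:,:2]
print(H, H[1]-H[0],H[2]-H[3])
L=np.array([[440,315],[530,283],[485,420],[585,380]])/6+o
print(plane('scene',L[:1],.046),plane('scene',L[1:2],.034),plane('scene',L[2:3],.046),plane('scene',L[3:],.034))
B=np.array([[287,385],[325,465]])/6+o
print(plane('scene',B,.061))
print('holster',plane('scene',np.array([[405,245],[480,405],[10,410],[72,587]])/6+o,.076))
t=bot.capture('top');crop(t,120,190,120,65,6,'pics/i3.png')
E
```

```text
[[0.5397 0.3228]
 [0.5421 0.2735]
 [0.521  0.273 ]
 [0.5167 0.3193]] [ 0.0024 -0.0494] [ 0.0043 -0.0463]
[[0.5597 0.366  0.046 ]] [[0.5625 0.321  0.034 ]] [[0.497  0.3697 0.046 ]] [[0.5002 0.3203 0.034 ]]
[[0.5504 0.4413 0.061 ]
 [0.503  0.441  0.061 ]]
holster [[0.5834 0.368  0.076 ]
 [0.4868 0.3711 0.076 ]
 [0.591  0.552  0.076 ]
 [0.4933 0.5541 0.076 ]]
```

View pics/i3.png

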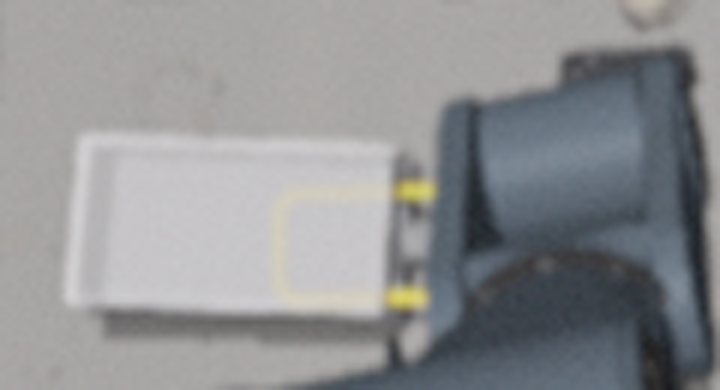

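```bash
python3 - <<'E'
from h import *
print(plane('top',[[228,186],[267,186]],.06)); print(plane('scene',[[210.5,222],[251,204]],.06))
E
```

```text
[[0.6909 0.2209 0.06  ]
 [0.6892 0.0793 0.06  ]]
[[0.676  0.2272 0.06  ]
 [0.6772 0.0869 0.06  ]]
```

>>> carry_out(
  targets=[
    [-0.08,0,0,0,0,0],
    [-0.16,0,0,0,0,0],
    [-0.24,0,0,0,0,0],
    [-0.32,0,0,0,0,0],
    [-0.4,0,0,0,0,0],
    [-0.47,0,0,0,0,0],
    [-0.47,0,0,0,0,0],
  ],
)

```text
time_s: 10.0
position: [0.5432, 0.126, 0.0474]
tcp_rot: [[-0.052, 0.999, 0.003], [0.999, 0.052, 0.001], [0.001, 0.003, -1.0]]
force: [0.1, -0.5, -2.9]
opening: 0.156
```

```bash
python3 - <<'E'
from h import *
im=bot.capture('scene')
crop(im,130,200,150,110,5,'pics/j2.png')
st()
E
```

```text
t 10.05 p [0.543  0.1267 0.0474] F [-0.3846  0.3529 -2.447 ] M [-0.1548 -0.1295 -0.0386] op 0.15814804556664372 q [ 1.6115 41.8731 99.8527  0.1364 38.1063 -1.5429] 
 [[-0.0532  0.9986  0.0029]
 [ 0.9986  0.0532  0.0016]
 [ 0.0014  0.003  -1.    ]]
```

View pics/j2.png

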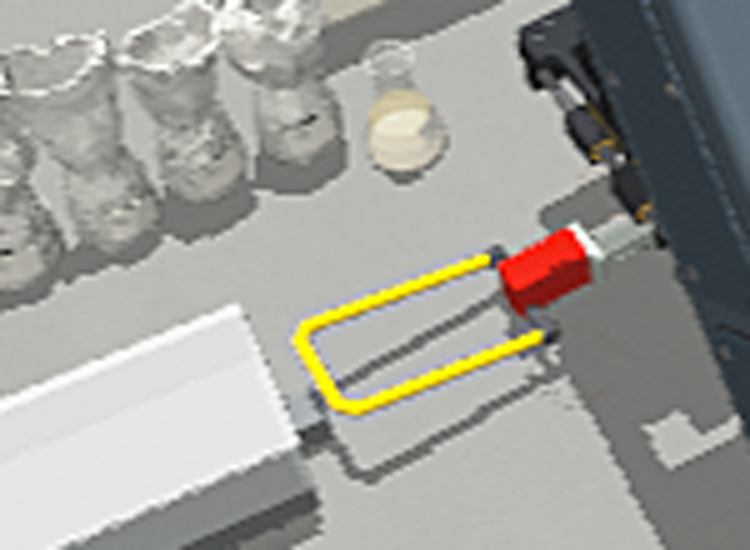

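```bash
python3 - <<'E'
from h import *
print(to([.52,.09,.0205],Rd(np.pi/2-.0244)))
E
```

```text
[-0.1775 -0.1251  0.1339  0.0019 -0.001   0.0494]
```

>>> carry_out(
  targets=[
    [-0.09,-0.06,0,0,0,0.025],
    [-0.17,-0.12,0,0,0,0.049],
    [-0.178,-0.125,0.05,0,0,0.049],
    [-0.178,-0.125,0.1,0,0,0.049],
    [-0.178,-0.125,0.125,0,0,0.049],
    [-0.178,-0.125,0.125,0,0,0.049],
    [-0.178,-0.125,0.125,0,0,0.049],
  ],
)

```text
time_s: 10.92
position: [0.5202, 0.0902, 0.0222]
tcp_rot: [[0.023, 1.0, 0.003], [1.0, -0.023, 0.002], [0.002, 0.003, -1.0]]
force: [-0.4, 0.2, -1.9]
opening: 0.156
```

```bash
python3 - <<'E'
from h import *
im=bot.capture('scene')
crop(im,160,190,130,100,6,'pics/k2.png')
st()
E
```

```text
t 10.975 p [0.5202 0.0901 0.0223] F [ 0.9487  0.5714 -2.699 ] M [-0.1263 -0.0718  0.0007] op 0.1608065467591445 q [ -2.3634  43.4091 104.5514   0.1771  31.8599  -1.1756] 
 [[ 0.0233  0.9997  0.0032]
 [ 0.9997 -0.0234  0.0015]
 [ 0.0016  0.0032 -1.    ]]
```

View pics/k2.png

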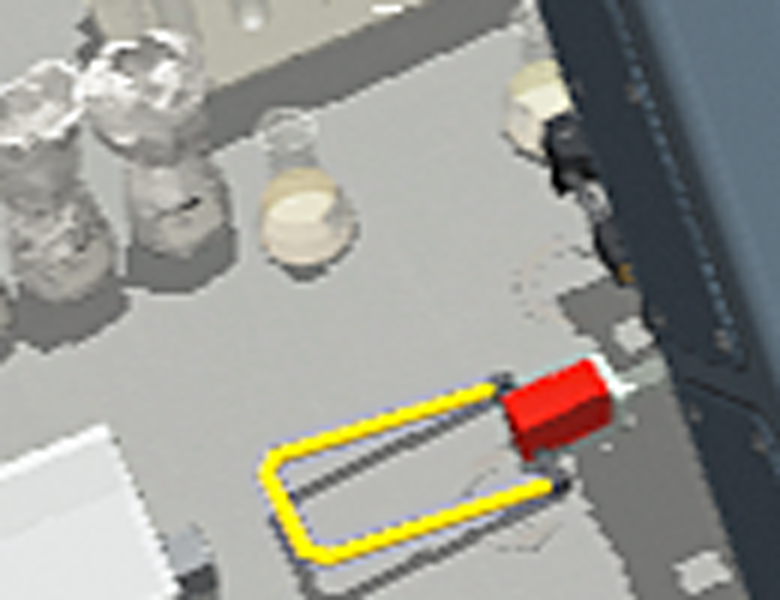

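>>> carry_out(
  targets=[
    [0,0,0.006,0,0,0],
    [0,0,0.01,0,0,0],
    [0,0,0.01,0,0,0],
  ],
)

```text
time_s: 11.35
position: [0.5204, 0.0901, 0.0206]
tcp_rot: [[0.024, 1.0, 0.004], [1.0, -0.024, 0.002], [0.002, 0.004, -1.0]]
force: [0.9, -0.8, 1.0]
opening: 0.161
```

>>> carry_out(
  targets=[
    [0,0,0,0,0,0],
    [0,0,0,0,0,0],
    [0,0,0,0,0,0],
    [0,0,-0.2,0,0,0],
    [0,0,-0.4,0,0,0],
  ],
  jaw=0.0,
)

```text
time_s: 11.98
position: [0.5196, 0.0899, 0.1009]
tcp_rot: [[0.024, 1.0, 0.002], [1.0, -0.024, 0.002], [0.002, 0.002, -1.0]]
force: [0.2, -0.3, 0.3]
opening: 0.49
```

```bash
python3 - <<'E'
from h import *
im=bot.capture('scene')
crop(im,160,190,130,100,6,'pics/l2.png');cv2.imwrite('pics/l2f.png',im)
im=bot.capture('top')
crop(im,180,190,130,80,6,'pics/l3.png');cv2.imwrite('pics/l3f.png',im)
st()
E
```

```text
t 12.075 p [0.5228 0.09   0.1041] F [0.8957 0.4051 0.5703] M [-0.0008 -0.093   0.0124] op 0.4969821493489993 q [ -2.3692  34.816  102.8422   0.1595  41.6654  -1.145 ] 
 [[ 0.0234  0.9997  0.0119]
 [ 0.9997 -0.0234  0.0014]
 [ 0.0016  0.0118 -0.9999]]
```

View pics/l2.png

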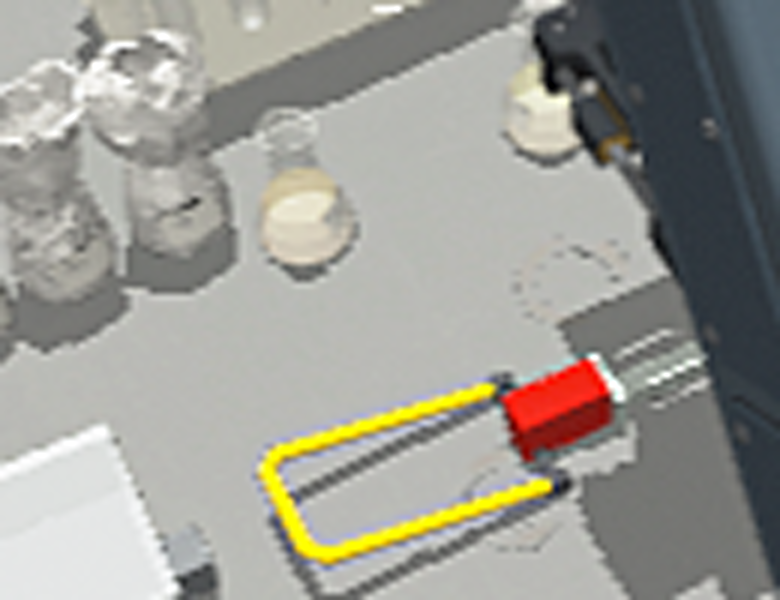

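View pics/l3.png

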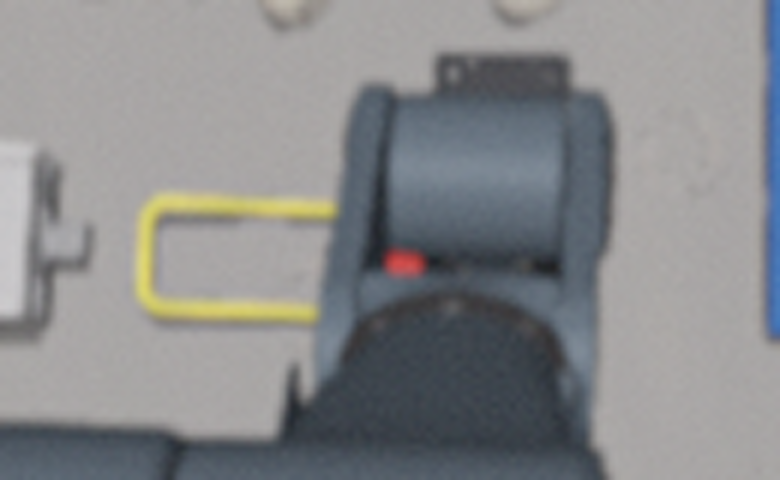

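```bash
python3 - <<'E'
from h import *
im=cv2.imread('pics/l2f.png').astype(int)
b,g,r=im[...,0],im[...,1],im[...,2]
m=((r>225)&(g<45)&(b<45)).astype(np.uint8);m2=((r>120)&(g<45)&(b<45)).astype(np.uint8)
for mm in(m,m2):
    ys,xs=np.where(mm);print(len(xs),xs.mean(),ys.mean())
    P=plane('scene',np.c_[xs,ys].astype(float),.032)[:,:2];print(P.mean(0),cv2.minAreaRect((P*1000).astype(np.float32)))
# ring bar & legs
m=((r>200)&(g>180)&(b<80)).astype(np.uint8);ys,xs=np.where(m)
print(xs.min(),xs.max())
o=np.array([160,190])
print('bar',plane('scene',np.array([[270,462],[310,550]])/6+o,.034),'legs',plane('scene',np.array([[495,388],[550,485]])/6+o,.009))
print('H',plane('scene',np.array([[502,398],[590,360],[612,395],[520,432]])/6+o,.032))
print('collar',plane('scene',np.array([[604,376]])/6+o,.02))
E
```

```text
241 188.3609958506224 174.83817427385893
[0.9721 0.2018] ((933.837890625, 222.9154052734375), (244.3732452392578, 831.828369140625), 83.79618835449219)
592 201.27364864864865 165.28378378378378
[0.9868 0.1432] ((787.7588500976562, 45.72265625), (1036.6510009765625, 619.6067504882812), 43.04561233520508)
201 251
bar [[0.5533 0.3042 0.034 ]
 [0.4992 0.308  0.034 ]] legs [[0.5524 0.1855 0.009 ]
 [0.488  0.1885 0.009 ]]
H [[0.5306 0.191  0.032 ]
 [0.5284 0.1431 0.032 ]
 [0.5046 0.1438 0.032 ]
 [0.5085 0.1926 0.032 ]]
collar [[0.524  0.1382 0.02  ]]
```

```bash
python3 - <<'E'
from h import *
print(to([.522,.157,.1],Rd(np.pi/2-.0244)),to([.522,.157,.0205],Rd(np.pi/2-.0244)))
E
```

```text
[ 0.3348 -0.0119  0.021   0.0075 -0.001   0.0006] [ 0.3341 -0.0166  0.4185  0.0075 -0.001   0.0006]
```

>>> carry_out(
  targets=[
    [0.2,-0.015,0,0.007,0,0],
    [0.334,-0.015,0,0.007,0,0],
    [0.334,-0.015,0.02,0.007,0,0],
    [0.334,-0.015,0.2,0.007,0,0],
    [0.334,-0.015,0.35,0.007,0,0],
    [0.334,-0.015,0.4,0.007,0,0],
    [0.334,-0.015,0.412,0.007,0,0],
    [0.334,-0.015,0.412,0.007,0,0],
  ],
)

```text
time_s: 13.08
position: [0.5228, 0.1567, 0.0223]
tcp_rot: [[0.024, 1.0, 0.002], [1.0, -0.024, 0.002], [0.002, 0.002, -1.0]]
force: [0.9, 0.2, -0.7]
opening: 0.496
```

```bash
python3 - <<'E'
from h import *
st();print(to([.522,.157,.0205],Rd(np.pi/2-.0244)))
im=bot.capture('scene')
crop(im,160,190,130,100,6,'pics/m2.png')
E
```

```text
t 13.075 p [0.5228 0.1567 0.0223] F [ 0.9077  0.1624 -0.6816] M [-0.0059 -0.1174 -0.0107] op 0.4963101970641417 q [  4.9078  44.0126 101.8808   0.1523  33.9894   6.1425] 
 [[ 0.0237  0.9997  0.0019]
 [ 0.9997 -0.0238  0.0017]
 [ 0.0017  0.0019 -1.    ]]
[ 0.0012 -0.0041  0.0091  0.0012 -0.0011  0.0004]
```

View pics/m2.png

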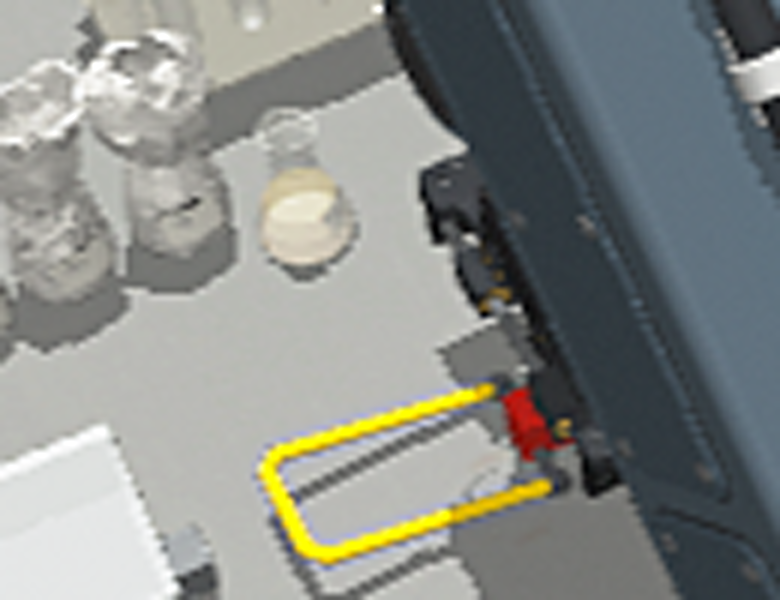

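The fingers straddle the red head (crop 545,420). Close there.

>>> carry_out(
  targets=[
    [0,-0.002,0.006,0,0,0],
    [0,-0.002,0.006,0,0,0],
    [0,-0.002,0.006,0,0,0],
    [0,-0.002,0.006,0,0,0],
  ],
  jaw=-1,
)

```text
time_s: 13.62
position: [0.5227, 0.1569, 0.0218]
tcp_rot: [[0.024, 1.0, 0.003], [1.0, -0.024, 0.002], [0.002, 0.003, -1.0]]
force: [-1.1, 0.1, 3.5]
opening: 0.271
```

```bash
python3 - <<'E'
from h import *
st();print(to([.5175,-.03,.12],Rd(np.pi/2-.0244)))
E
```

```text
t 13.625 p [0.5227 0.1569 0.0218] F [-1.0936  0.1352  3.5378] M [ 0.0362 -0.0041 -0.0122] op 0.2709182357242276 q [  4.9278  44.0542 101.9341   0.1532  33.8292   6.1491] 
 [[ 0.0235  0.9997  0.003 ]
 [ 0.9997 -0.0235  0.0018]
 [ 0.0018  0.003  -1.    ]]
[-0.934  -0.0028 -0.4927  0.0019 -0.0012  0.0006]
```

>>> carry_out(
  targets=[
    [0,0,-0.1,0,0,0],
    [-0.1,0,-0.3,0,0,0],
    [-0.3,0,-0.49,0,0,0],
    [-0.5,0,-0.49,0,0,0],
    [-0.7,0,-0.49,0,0,0],
    [-0.78,0,-0.49,0,0,0],
    [-0.78,0,-0.49,0,0,0],
  ],
)

```text
time_s: 14.5
position: [0.5185, 0.0002, 0.1192]
tcp_rot: [[0.026, 1.0, 0.002], [1.0, -0.026, 0.002], [0.002, 0.002, -1.0]]
force: [-0.1, 0.8, -1.9]
opening: 0.272
```

```bash
python3 - <<'E'
from h import *
im=bot.capture('scene');cv2.imwrite('pics/n1f.png',im)
crop(im,230,140,150,105,5,'pics/n1.png')
im=bot.capture('top');cv2.imwrite('pics/n2f.png',im)
crop(im,230,180,130,90,6,'pics/n2.png')
st()
E
```

```text
t 14.6 p [0.5183 0.0017 0.1192] F [-0.0452  0.5645 -1.4794] M [ 0.0502 -0.0926  0.046 ] op 0.2720421668047071 q [-12.2742  32.8338 103.6542   0.238   43.4362 -11.1091] 
 [[ 0.0233  0.9997  0.0019]
 [ 0.9997 -0.0234  0.0025]
 [ 0.0026  0.0018 -1.    ]]
```

View pics/n1.png

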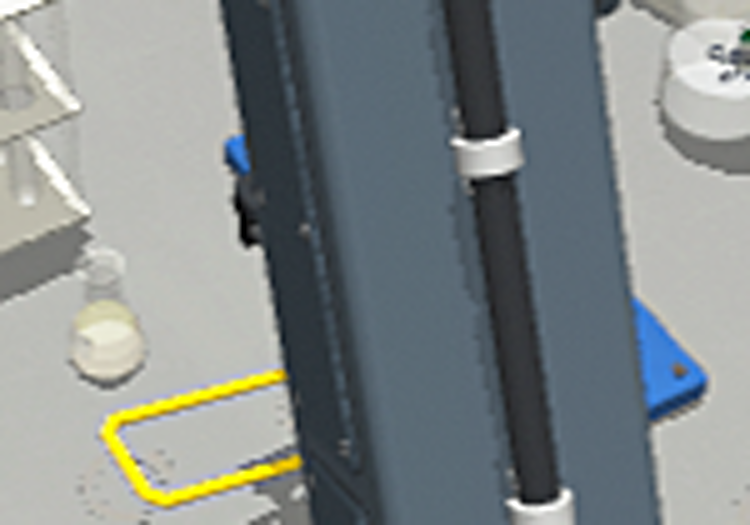

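View pics/n2.png

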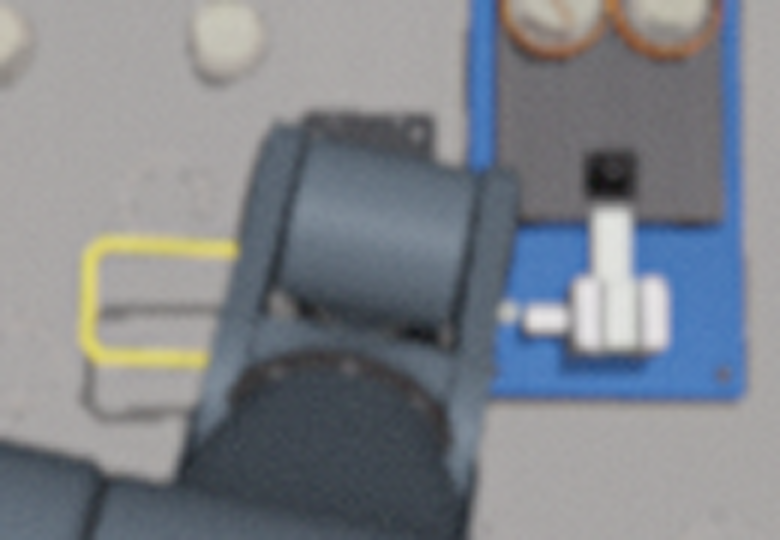

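```bash
python3 - <<'E'
from h import *
im=cv2.imread('pics/n2f.png');g=im.min(axis=2)
print(g[224:246,308:346])
o=np.array([230,180])
print('tip',plane('top',np.array([508+2.5,311+2.5])/6+o-.5,.104),'sill',plane('top',np.array([545+2.5,319+2.5])/6+o-.5,.0505),'lugtops',plane('top',np.array([[587,315],[653,313]])/6+o,.085))
m=plane('scene',np.array([[474,523],[442,540]])/7+[265,140],.0505);print('sill scene',m)
E
```

```text
[[ 67  87  89  90  89  85  72  68  73  76  80  80  77  81  79  79  73  74
   68  80 137 194 215 220 222 219 197 138  83  69  74  76  76  69  75  75
   79  72]
 [ 74  92  88  92  93  86  64  69  75  80  76  75  77  82  76  76  74  82
  105 119 154 195 213 219 220 218 199 148 105 111 119 116  97  75  72  73
   74  75]
 [ 82  90  90  91  91  83  69  69  75  80  78  77  76  75  77  75  79 114
  157 180 191 200 203 213 219 217 206 177 148 165 184 177 144  97  74  71
   74  75]
 [ 83  91  90  89  93  83  68  68  73  79  79  75  77  75  78  76  85 142
  191 214 215 207 191 207 215 218 216 198 177 199 216 210 179 121  77  71
   78  74]
 [ 83  93  90  92  90  81  73  72  76  77  77  75  74  76  70  69  89 149
  202 223 224 206 187 205 219 220 218 204 184 206 224 222 199 140  83  70
   75  75]
 [ 84  93  90  90  88  89  96  96  81  79  87  86  85  86  81  80  87 147
  201 223 223 207 187 207 220 222 220 203 182 205 224 224 207 150  87  72
   75  78]
 [ 89  92  88  91  93 119 144 137 114 106 130 139 139 137 134 124 114 149
  200 222 222 207 190 207 221 223 220 202 179 203 222 224 207 155  85  7
[... 1892 characters left out ...]
7  77  75  79  78
   79  77]
 [ 98  96  98  94  84  83  75  77  78  75  79  80  84  78  78  75  76  74
   74  77  72  74  78  74  76  75  76  76  76  82  80  80  81  76  76  80
   79  80]
 [103 101 100  90  79  73  73  73  72  70  76  72  74  74  74  77  76  76
   77  75  76  76  77  77  78  76  79  76  78  75  76  78  77  76  76  78
   75  76]
 [105 105  98  89  76  73  76  73  73  72  74  74  77  74  74  75  76  74
   73  78  80  75  78  79  76  71  71  73  76  72  75  77  75  73  76  78
   75  77]]
tip [[ 0.5154 -0.0853  0.104 ]] sill [[ 0.5164 -0.1119  0.0505]] lugtops [[ 0.5144 -0.1332  0.085 ]
 [ 0.5151 -0.1717  0.085 ]]
sill scene [[ 0.5157 -0.1145  0.0505]
 [ 0.5149 -0.0967  0.0505]]
```

```bash
python3 - <<'E'
from h import *
print('tip',plane('top',[314,231.59],.104)[0],'sill',plane('top',[321,232.49],.0505)[0],plane('top',[321,232.2],.0505)[0],'lugtopedge',plane('top',[[327.5,225.55],[327.5,237.75],[338.5,225.7],[338.5,237.7],[325.3,232]],.085))
# scene lug tops in f1f
im=cv2.imread('pics/f1f.png');g=im.min(axis=2);print(g[193:217,325:356])
E
```

```text
tip [ 0.516  -0.0833  0.104 ] sill [ 0.5185 -0.1129  0.0505] [ 0.5196 -0.1129  0.0505] lugtopedge [[ 0.5389 -0.1328  0.085 ]
 [ 0.496  -0.1315  0.085 ]
 [ 0.5379 -0.1713  0.085 ]
 [ 0.4957 -0.1698  0.085 ]
 [ 0.5162 -0.1244  0.085 ]]
[[ 24  28  28  27  27  26  29  46  90 120 114 112 112 112 111 112 111 113
  115 116 109  85  64  51  48  52  78 156 184 183 183]
 [ 24  26  26  28  24  29  36  40  47  90 115 112 109 112 113 115 115 115
  106  83  49  27  42  59  63  59  51 109 173 182 181]
 [ 29  27  28  30  31  27  24  27  79 114 116 114 111 116 118 113 100  79
   47  19  11  24  32  42  57  61  58  45 104 171 183]
 [ 26  27  31  28  24  27  80 113 111 108 109 116 118 109  90  64  46  18
   19  21  69 136 163 116  33  57  59  57  44 136 181]
 [ 38  24  34  42  54  88 104 143 233 231  94  93  79  56  36  25  18   7
    0 151 255 255 255 249 111  45  56  60  56  62 146]
 [100  60  95 116 157 196 226 250 246 241 175  31  29  32  30  28  35  53
   48 115 235 255 248 248 240 103  44  57  59  53  60]
 [117 116 114 127 218 255 243 237 236 240 233 116  14  23  34  81 209 255
  243 141 148 237 
[... 1530 characters left out ...]
  138 143 111 116 116 117 117 119 123 119 114  68  62]
 [ 62  63  63  61  59  52  52  83 143 201 170 142 164 137 116 141 152 124
   96 127 115 117 116 116 118 119 124 115 111  54  61]
 [ 63  62  60  55  49  76 139 238 255 255 240 140 141 139 128 154 137 121
  123 119 116 115 115 117 119 121 121 119  94  58  62]
 [ 62  61  51  94 155 239 248 247 247 249 255 255 128 117 106 113 122 123
  121 115 118 117 116 115 118 122 121 123  97  58  62]
 [ 61  61  51 193 249 251 247 248 253 255 250 145 102 109 110 117 124 126
  121 114 116 116 117 117 119 123 120 117  82  58  63]
 [ 63  59  58  75 197 255 255 255 233 122 102 114 109 113 112 119 123 127
  122 115 116 114 117 115 119 124 117 114  68  59  63]]
```

```bash
python3 - <<'E'
from h import *
print(to([.5212,0,.0748],Rd(np.pi/2-.0244)))
E
```

```text
[-0.0085  0.0141  0.2219  0.0012 -0.0016  0.0007]
```

>>> carry_out(
  targets=[
    [-0.0,0.014,0.1,0,-0.001,0],
    [-0.0,0.014,0.2,0,-0.001,0],
    [-0.0,0.014,0.222,0,-0.001,0],
    [-0.0,0.014,0.222,0,-0.001,0],
    [-0.0,0.014,0.222,0,-0.001,0],
  ],
)

```text
time_s: 15.22
position: [0.5217, 0.002, 0.0754]
tcp_rot: [[0.023, 1.0, 0.003], [1.0, -0.023, 0.001], [0.001, 0.003, -1.0]]
force: [0.3, -0.3, -1.9]
opening: 0.278
```

```bash
python3 - <<'E'
from h import *
im=bot.capture('top');cv2.imwrite('pics/o2f.png',im)
crop(im,230,180,130,90,6,'pics/o2.png')
st();print(to([.5205,-.03,.0745],Rd(np.pi/2-.0244)))
g=im.min(axis=2);print(g[226:240,306:326])
E
```

```text
t 15.275 p [0.5217 0.0019 0.0755] F [ 0.6754 -0.1618 -2.6646] M [ 0.0496 -0.1696  0.0211] op 0.273489238772747 q [-12.122   37.4697 104.5473   0.1251  37.8079 -10.9037] 
 [[ 0.023   0.9997  0.0033]
 [ 0.9997 -0.023   0.0007]
 [ 0.0007  0.0033 -1.    ]]
[-0.1594 -0.0025  0.0047  0.0021 -0.0005  0.0009]
[[ 56  78  88  89  89  84  68  68  75  76  80  75  81  75  78  76  79  71
   82 115]
 [ 55  83  84  84  89  83  67  65  74  77  81  79  74  81  79  78  74  76
   83 141]
 [ 65  81  88  87  87  79  73  72  75  75  73  75  77  75  73  71  71  73
   90 150]
 [ 69  80  88  87  84  86  84  85  81  73  73  76  86  88  88  85  83  78
   87 148]
 [ 73  84  85  84  85 104 123 125 113  88  77  98 128 141 137 138 133 122
  112 150]
 [ 76  88  85  86  92 127 165 172 160 118  82 132 181 197 195 195 192 179
  153 158]
 [ 79  84  86  85  94 137 179 188 178 130  94 151 208 222 221 220 222 211
  177 164]
 [ 75  85  90  82  92 124 156 167 156 117  89 156 209 225 225 222 223 215
  179 161]
 [ 81  84  88  84  86  92 108 115 108  84  72 135 185 201 201 199 200 191
  160 153]
 [ 81  84  88  88  81  70  61  65  73  69  61  93 133 145 144 145 141 138
  118 139]
 [ 84  87  90  88  84  65  54  62  71  71  59  54  71  76  83  81  76  75
   79 125]
 [ 92  92  88  90  83  69  66  68  77  74  67  63  63  70  74  68  63  59
   71 108]
 [ 95  97  98  95  91  73  74  77  77  76  76  75  77  78  73  78  71  57
   68  90]
 [100 101  99  98  96  81  79  75  78  79  79  78  81  81  81  78  73  63
   63  67]]
```

View pics/o2.png

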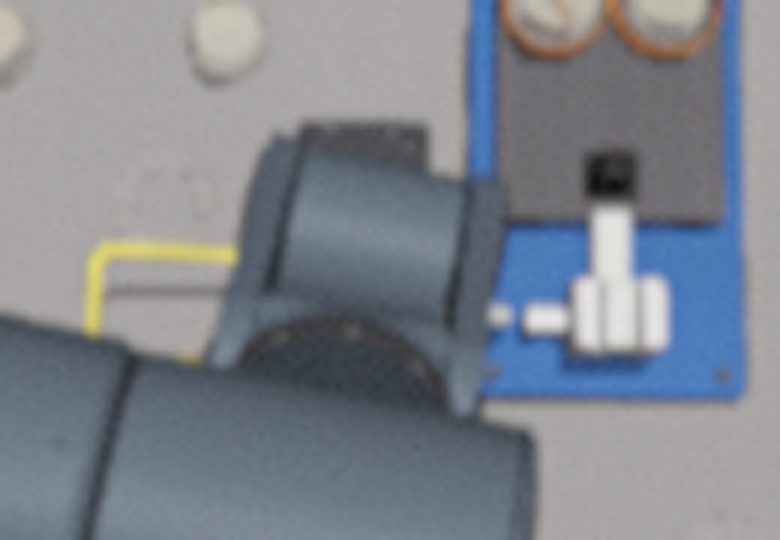

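```bash
python3 - <<'E'
from h import *
print('tip',plane('top',[313,231.93],.060)[0],'sill top edge',plane('top',[320,230.2],.0505)[0],'sill',plane('top',[320,232.15],.0505)[0])
print('tool tip',.5217-.094*.023)
for z in(.0,):pass
E
```

```text
tip [ 0.5198 -0.0835  0.06  ] sill top edge [ 0.5268 -0.1095  0.0505] sill [ 0.5198 -0.1093  0.0505]
tool tip 0.519538
```

>>> carry_out(
  targets=[
    [-0.05,-0.001,0.004,0.001,0,0],
    [-0.1,-0.001,0.004,0.001,0,0],
    [-0.15,-0.001,0.004,0.001,0,0],
    [-0.19,-0.001,0.004,0.001,0,0],
    [-0.23,-0.001,0.004,0.001,0,0],
    [-0.23,-0.001,0.004,0.001,0,0],
  ],
)

```text
time_s: 16.02
position: [0.5206, -0.0448, 0.0746]
tcp_rot: [[0.024, 1.0, 0.002], [1.0, -0.024, 0.001], [0.001, 0.002, -1.0]]
force: [-0.1, -0.4, -2.1]
opening: 0.274
```

```bash
python3 - <<'E'
from h import *
im=bot.capture('top');cv2.imwrite('pics/p2f.png',im)
crop(im,230,180,130,90,6,'pics/p2.png')
st()
E
```

```text
t 16.075 p [ 0.5205 -0.0444  0.0746] F [-0.173  -0.417  -0.5489] M [-0.0204 -0.085   0.0492] op 0.2705445850306499 q [-17.1891  37.6056 104.4099   0.1207  37.9075 -15.922 ] 
 [[ 0.0238  0.9997  0.0017]
 [ 0.9997 -0.0238  0.0008]
 [ 0.0009  0.0016 -1.    ]]
```

View pics/p2.png

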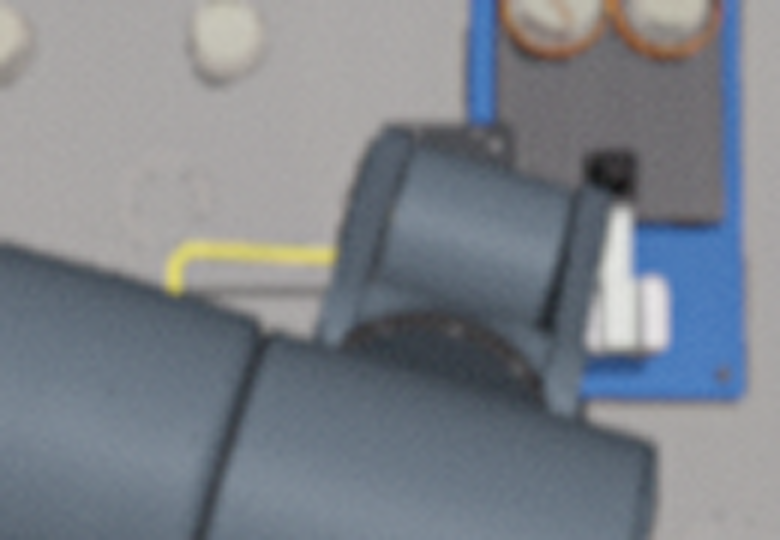

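>>> carry_out(
  targets=[
    [-0.05,0,0,0,0,0],
    [-0.1,0,0,0,0,0],
    [-0.15,0,0,0,0,0],
    [-0.2,0,0,0,0,0],
    [-0.2,0,0,0,0,0],
  ],
)

```text
time_s: 16.7
position: [0.5197, -0.0854, 0.0746]
tcp_rot: [[0.025, 1.0, 0.002], [1.0, -0.025, 0.001], [0.001, 0.002, -1.0]]
force: [-0.1, 0.3, -1.7]
opening: 0.27
```

Sliding in with no resistance; on to the collar.

>>> carry_out(
  targets=[
    [-0.04,0,0,0,0,0],
    [-0.07,0,0,0,0,0],
    [-0.09,0,0,0,0,0],
    [-0.1,0,0,0,0,0],
    [-0.1,0,0,0,0,0],
  ],
)

```text
time_s: 17.32
position: [0.5192, -0.1055, 0.0746]
tcp_rot: [[0.025, 1.0, 0.002], [1.0, -0.025, 0.001], [0.001, 0.002, -1.0]]
force: [-0.4, -0.1, -2.2]
opening: 0.276
```

>>> carry_out(
  targets=[
    [-0.01,0,0,0,0,0],
    [-0.02,0,0,0,0,0],
    [-0.03,0,0,0,0,0],
    [-0.03,0,0,0,0,0],
  ],
)

```text
time_s: 17.82
position: [0.5188, -0.1067, 0.0746]
tcp_rot: [[0.027, 1.0, 0.002], [1.0, -0.028, 0.008], [0.008, 0.001, -1.0]]
force: [4.8, 15.8, -0.4]
opening: 0.274
```

>>> carry_out(
  targets=[
    [0,0,0.005,0,0,0],
    [0.0,0,0.007,0,0,0],
    [0.0,0,0.007,0,0,0],
  ],
)

```text
time_s: 18.2
position: [0.5189, -0.1065, 0.0734]
tcp_rot: [[0.028, 1.0, 0.002], [1.0, -0.028, 0.008], [0.008, 0.002, -1.0]]
force: [0.3, 4.3, 2.1]
opening: 0.269
```

>>> carry_out(
  targets=[
    [0,0,0,0,0,0],
    [0,0,0,0,0,0],
    [0,0,0,0,0,0],
    [0,0,-0.2,0,0,0],
    [0,0,-0.5,0,0,0],
    [0,0,-0.8,0,0,0],
    [0,0,-0.8,0,0,0],
  ],
  jaw=0,
)

```text
time_s: 19.08
position: [0.5217, -0.1093, 0.2385]
tcp_rot: [[0.028, 1.0, 0.013], [1.0, -0.028, 0.003], [0.003, 0.013, -1.0]]
force: [-0.2, 0.1, -1.1]
opening: 0.502
```

>>> carry_out(
  targets=[
    [0.3,0,0,0,0,0],
    [0.6,0,0,0,0,0],
    [0.9,0,0,0,-0.1,0],
    [1,0,0,0,-0.2,0],
    [1,0,0,0,-0.3,0],
    [1,0,0,0,-0.4,0],
    [1,0,0,0,-0.5,0],
  ],
  jaw=-1,
)

```text
time_s: 19.95
position: [0.527, 0.091, 0.2384]
tcp_rot: [[0.027, 1.0, -0.01], [0.705, -0.026, -0.708], [-0.708, 0.012, -0.706]]
force: [-0.2, -0.2, 0.2]
opening: 0.005
```

```bash
python3 - <<'E'
from h import *
im=bot.capture('top');cv2.imwrite('pics/q2f.png',im)
crop(im,230,180,130,90,6,'pics/q2.png')
im=bot.capture('scene');cv2.imwrite('pics/q1f.png',im)
crop(im,230,140,150,105,5,'pics/q1.png')
st();print(to([.523,.15,.15],Rd(np.pi/2-.0244,-np.pi/4)))
E
```

```text
t 20.05 p [0.5259 0.0923 0.2354] F [-1.5449  0.2084 -0.3674] M [ 0.4656 -0.0649 -0.027 ] op 0.004979412739870059 q [ 18.5196  35.1493  89.5228 -42.8422  77.9624  38.0531] 
 [[ 0.021   0.9997 -0.013 ]
 [ 0.7081 -0.024  -0.7057]
 [-0.7058  0.0056 -0.7084]]
[ 0.5052 -0.024   0.0991  0.0027 -0.0012 -0.0024]
```

View pics/q2.png

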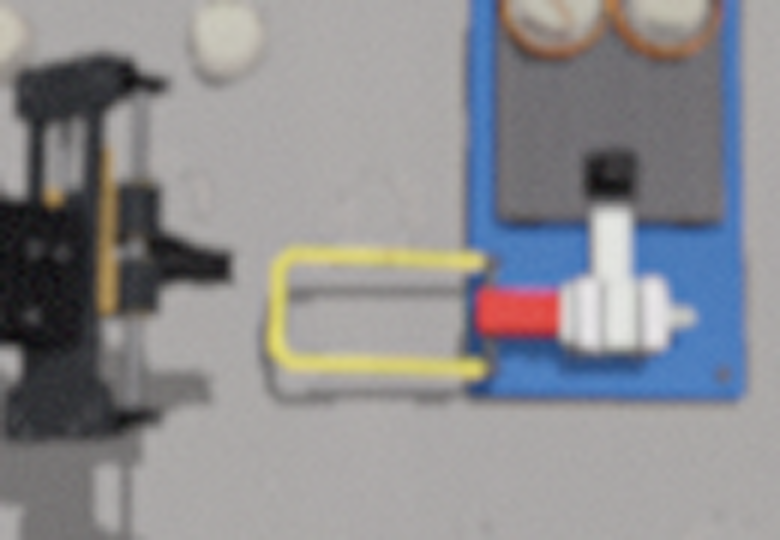

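View pics/q1f.png

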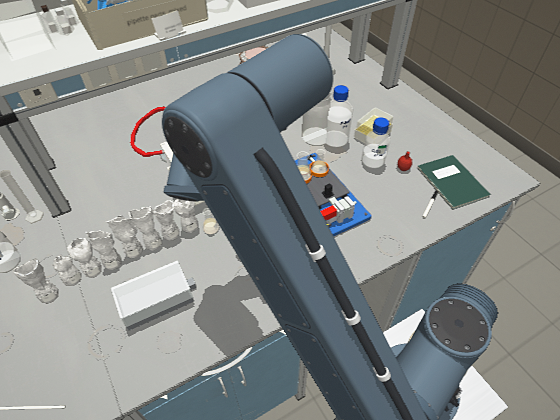

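```bash
python3 - <<'E'
from h import *
o=np.array([230,180])
print('bar',plane('top',np.array([[278,310]])/6+o,.0855),'hinge line',plane('top',np.array([[490,314]])/6+o,.06),'tip',plane('top',np.array([[695,317]])/6+o,.0585),'collar edge',plane('top',np.array([[560,312],[575,312]])/6+o,.074))
print(to([.523,.15,.13],Rd(np.pi/2-.0244,-np.pi/4)))
R=Rd(np.pi/2-.0244,-np.pi/4);print(R)
E
```

```text
bar [[0.5193 0.0467 0.0855]] hinge line [[ 0.5184 -0.0787  0.06  ]] tip [[ 0.5154 -0.2005  0.0585]] collar edge [[ 0.5176 -0.1187  0.074 ]
 [ 0.5175 -0.1275  0.074 ]]
[ 0.5758 -0.0245  0.17    0.0027 -0.0012 -0.0024]
[[ 0.0173  0.9997 -0.0173]
 [ 0.7069 -0.0244 -0.7069]
 [-0.7071  0.     -0.7071]]
```

>>> carry_out(
  targets=[
    [0.25,-0.02,0.05,0.002,0,0],
    [0.5,-0.02,0.095,0.002,0,0],
    [0.51,-0.02,0.095,0.002,0,0],
    [0.51,-0.02,0.095,0.002,0,0],
  ],
)

```text
time_s: 20.55
position: [0.5241, 0.1503, 0.1506]
tcp_rot: [[0.021, 1.0, -0.017], [0.708, -0.027, -0.705], [-0.706, 0.003, -0.709]]
force: [0.3, -0.3, 0.2]
opening: 0.007
```

```bash
python3 - <<'E'
from h import *
st();R=Rd(np.pi/2-.0244,-np.pi/4)
print(to([.522,.1,.102],R),to([.522,.072,.073],R))
E
```

```text
t 20.55 p [0.5241 0.1503 0.1506] F [ 0.2958 -0.2513  0.2331] M [ 0.4784 -0.1207 -0.0419] op 0.007313338973079317 q [ 23.6143  43.8565  87.547  -41.293   75.8064  45.7302] 
 [[ 0.0214  0.9996 -0.0166]
 [ 0.7082 -0.0269 -0.7055]
 [-0.7057  0.0033 -0.7085]]
[-0.0068 -0.0047  0.3496  0.0004 -0.0013 -0.0026] [-0.0036 -0.0014  0.5511  0.0004 -0.0013 -0.0026]
```

>>> carry_out(
  targets=[
    [0,-0.002,0.15,0,0,0],
    [0,-0.002,0.3,0,0,0],
    [-0.002,-0.002,0.42,0,0,0],
    [-0.003,-0.002,0.53,0,0,0],
    [-0.003,-0.002,0.55,0,0,0],
    [-0.003,-0.002,0.55,0,0,0],
  ],
)

```text
time_s: 21.3
position: [0.5227, 0.0718, 0.0744]
tcp_rot: [[0.024, 1.0, -0.016], [0.709, -0.028, -0.705], [-0.705, 0.006, -0.709]]
force: [0.5, 0.7, 0.7]
opening: 0.003
```

```bash
python3 - <<'E'
from h import *
im=bot.capture('top');cv2.imwrite('pics/r2f.png',im)
crop(im,230,180,130,90,6,'pics/r2.png')
st();R=Rd(np.pi/2-.0244,-np.pi/4)
H=np.array([-.0785,.0585])
for th in (.21,.35,.5,.65,.8,.95,1.1,1.25,1.4,1.55,1.7,1.85,1.95):
    y,z=H+.128*np.array([np.cos(th),np.sin(th)])+[.0124,-.0067]
    print(th,(y,z),to([.5188+.024*(y+.126),y,z],R))
E
```

```text
t 21.35 p [0.5228 0.0723 0.0744] F [0.0902 0.2416 0.0833] M [ 0.4473 -0.0494  0.0392] op 0.006254706942358397 q [ 16.718   48.9193  94.7002 -48.4006  63.7627  51.4945] 
 [[ 0.0235  0.9996 -0.0151]
 [ 0.7088 -0.0273 -0.7049]
 [-0.705   0.0059 -0.7092]]
0.21 (np.float64(0.059087957084690994), np.float64(0.07848286718030074)) [-0.0611  0.0043  0.0321  0.0013 -0.0018 -0.004 ]
0.35 (np.float64(0.054139707244464506), np.float64(0.09569091935429778)) [-0.1393  0.0049 -0.0115  0.0013 -0.0018 -0.004 ]
0.5 (np.float64(0.04623056792196772), np.float64(0.11316646894133799)) [-0.229   0.0055 -0.0456  0.0013 -0.0018 -0.004 ]
0.65 (np.float64(0.03579872621427916), np.float64(0.12926385993421305)) [-0.3227  0.0061 -0.0659  0.0013 -0.0018 -0.004 ]
0.8 (np.float64(0.02307845879643717), np.float64(0.1436215796351389)) [-0.4184  0.0068 -0.0719  0.0013 -0.0018 -0.004 ]
0.95 (np.float64(0.008355435451377102), np.float64(0.15591718461303983)) [-0.514   0.0074 -0.0636  0.0013 -0.0018 -0.004 ]
1.1 (np.float64(-0.008039696457526101), np.float64(0.16587454208786373)) [-0.6073  0.008  -0.0411  0.0013 -0.0018 -0.004 ]
1.25 (np.float64(-0.02573873761340561), np.float64(0.17327003127751503)) [-0.6961  0.0085 -0.0049  0.0013 -0.0018 -0.004 ]
1.4 (np.float64(-0.044344205708769145), np.float64(0.17793756543852288)) [-0.7785  0.0089  0.0441  0.0013 -0.0018 -0.004 ]
1.55 (np.float64(-0.06343826204120417), np.float64(0.17977232181623767)) [-0.8527  0.0093  0.105   0.0013 -0.0018 -0.004 ]
1.7 (np.float64(-0.08259209526982716), np.float64(0.17873309573791596)) [-0.917   0.0096  0.1762  0.0013 -0.0018 -0.004 ]
1.85 (np.float64(-0.10137555159353767), np.float64(0.17484322598083837)) [-0.9699  0.0098  0.2562  0.0013 -0.0018 -0.004 ]
1.95 (np.float64(-0.11348314641296472), np.float64(0.17070684352049526)) [-0.9983  0.0099  0.3136  0.0013 -0.0018 -0.004 ]
```

View pics/r2.png

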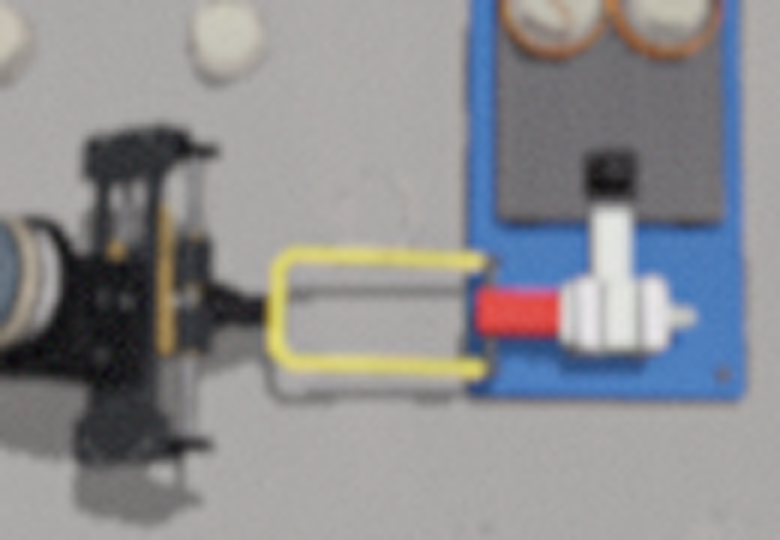

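>>> carry_out(
  targets=[
    [0,0.004,0.03,0,0,0],
    [0,0.004,0.06,0,0,0],
    [-0.06,0.004,0.06,0,0,0],
    [-0.14,0.005,0.02,0,0,0],
    [-0.23,0.005,-0.015,0,0,0],
    [-0.23,0.005,-0.015,0,0,0],
  ],
)

```text
time_s: 22.1
position: [0.5235, 0.0413, 0.1111]
tcp_rot: [[0.027, 1.0, -0.013], [0.709, -0.028, -0.704], [-0.705, 0.009, -0.71]]
force: [0.4, 0.7, -0.4]
opening: 0.005
```

```bash
python3 - <<'E'
from h import *
im=bot.capture('top');cv2.imwrite('pics/s2f.png',im)
crop(im,230,180,130,90,6,'pics/s2.png')
st();R=Rd(np.pi/2-.0244,-np.pi/4)
H=np.array([-.0785,.0585])
for th in (.65,.8,.95,1.1,1.25,1.4,1.55,1.7,1.85,2.0):
    y,z=H+.128*np.array([np.cos(th),np.sin(th)])+[.0082,-.0109]
    print(th,y,z,to([.5188+.024*(y+.126),y,z],R))
E
```

```text
t 22.15 p [0.5232 0.0416 0.1102] F [-0.5133  0.6041  0.1119] M [ 0.5356 -0.0862  0.0389] op 0.008443631116152393 q [ 13.7578  44.87    96.5505 -49.377   63.756   48.4671] 
 [[ 0.0258  0.9996 -0.0137]
 [ 0.7094 -0.0279 -0.7042]
 [-0.7043  0.0085 -0.7098]]
0.65 0.03159872621427916 0.12506385993421307 [-0.0879 -0.0012 -0.0174  0.0022 -0.0025 -0.0054]
0.8 0.018878458796437167 0.13942157963513893 [-0.1836 -0.0004 -0.0235  0.0022 -0.0025 -0.0054]
0.95 0.004155435451377103 0.15171718461303985 [-0.2792  0.0004 -0.0153  0.0022 -0.0025 -0.0054]
1.1 -0.0122396964575261 0.16167454208786375 [-0.3725  0.0012  0.0071  0.0022 -0.0025 -0.0054]
1.25 -0.02993873761340561 0.16907003127751505 [-0.4613  0.0018  0.0432  0.0022 -0.0025 -0.0054]
1.4 -0.04854420570876915 0.1737375654385229 [-0.5438  0.0024  0.0922  0.0022 -0.0025 -0.0054]
1.55 -0.06763826204120417 0.1755723218162377 [-0.6181  0.0028  0.1529  0.0022 -0.0025 -0.0054]
1.7 -0.08679209526982716 0.17453309573791598 [-0.6824  0.0032  0.2241  0.0022 -0.0025 -0.0054]
1.85 -0.10557555159353767 0.1706432259808384 [-0.7354  0.0034  0.3041  0.0022 -0.0025 -0.0054]
2.0 -0.12356679507803424 0.16399007063368728 [-0.7759  0.0035  0.3911  0.0022 -0.0025 -0.0054]
```

View pics/s2.png

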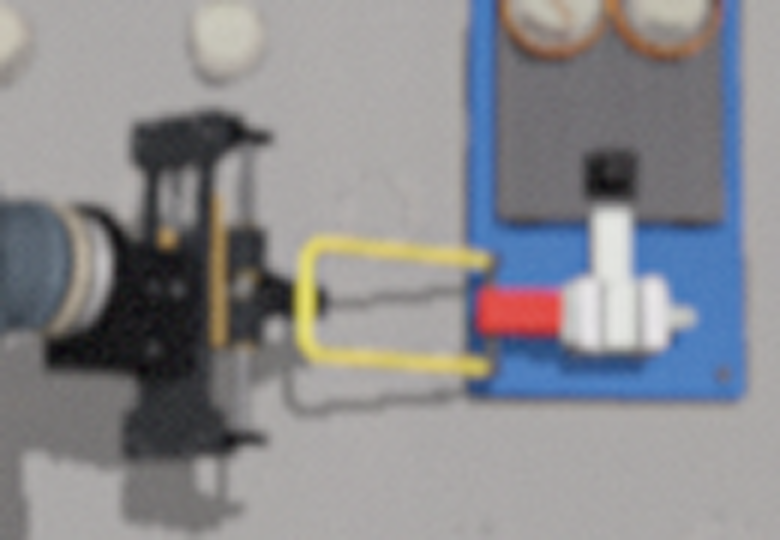

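The bar (crop 305,300) has risen on the fingertips; the tip shows inside the ring. On over the top.

>>> carry_out(
  targets=[
    [-0.088,-0.001,-0.017,0,0,0],
    [-0.184,0,-0.023,0,0,0],
    [-0.28,0,-0.015,0,0,0],
    [-0.372,0.001,0.007,0,0,0],
    [-0.46,0.002,0.043,0,0,0],
    [-0.54,0.002,0.092,0,0,0],
    [-0.62,0.003,0.153,0,0,0],
  ],
)

```text
time_s: 23.02
position: [0.5201, -0.0693, 0.176]
tcp_rot: [[0.026, 1.0, -0.014], [0.709, -0.028, -0.704], [-0.704, 0.008, -0.71]]
force: [0.3, 0.3, -0.5]
opening: 0.004
```

```bash
python3 - <<'E'
from h import *
im=bot.capture('top');cv2.imwrite('pics/t2f.png',im)
crop(im,230,180,130,90,6,'pics/t2.png')
st();R=Rd(np.pi/2-.0244,-np.pi/4)
H=np.array([-.0785,.0585])
for th in (1.55,1.7,1.85,2.0,2.1):
    y,z=H+.128*np.array([np.cos(th),np.sin(th)])+[.0082,-.0109]
    print(th,y,z,to([.5188+.024*(y+.126),y,z],R))
E
```

```text
t 23.075 p [ 0.5196 -0.0714  0.1764] F [-0.9152 -1.6668  0.0149] M [ 0.3741 -0.0665  0.036 ] op 0.0007496494042898596 q [  2.1459  36.5878 101.2565 -54.2487  60.2136  40.0773] 
 [[ 0.0267  0.9995 -0.0161]
 [ 0.7081 -0.0303 -0.7054]
 [-0.7056  0.0074 -0.7086]]
1.55 -0.06763826204120417 0.1755723218162377 [ 0.0161  0.0022 -0.0103  0.0007 -0.0013 -0.006 ]
1.7 -0.08679209526982716 0.17453309573791598 [-0.0481  0.0028  0.061   0.0007 -0.0013 -0.006 ]
1.85 -0.10557555159353767 0.1706432259808384 [-0.1009  0.0032  0.1411  0.0007 -0.0013 -0.006 ]
2.0 -0.12356679507803424 0.16399007063368728 [-0.1412  0.0035  0.2282  0.0007 -0.0013 -0.006 ]
2.1 -0.13492030138878178 0.15809079893105585 [-0.1606  0.0037  0.2891  0.0007 -0.0013 -0.006 ]
```

View pics/t2.png

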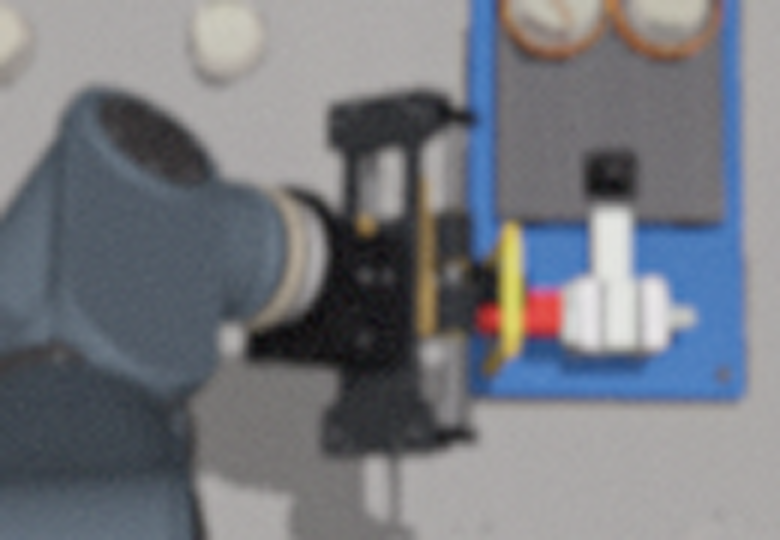

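Ring is near upright (bar at crop x≈510). Push past the over-centre point.

>>> carry_out(
  targets=[
    [-0.05,0.003,0.06,0,0,0],
    [-0.1,0.003,0.14,0,0,0],
    [-0.14,0.003,0.22,0,0,0],
    [-0.14,0.003,0.22,0,0,0],
  ],
)

```text
time_s: 23.58
position: [0.518, -0.1236, 0.1642]
tcp_rot: [[0.027, 0.999, -0.019], [0.708, -0.032, -0.705], [-0.706, 0.006, -0.709]]
force: [-0.8, 0.6, -0.1]
opening: 0.008
```

```bash
python3 - <<'E'
from h import *
im=bot.capture('top');cv2.imwrite('pics/u2f.png',im)
crop(im,230,180,130,90,6,'pics/u2.png')
st()
E
```

```text
t 23.625 p [ 0.5184 -0.1229  0.1644] F [-0.1225 -0.6075  0.1258] M [ 0.4348 -0.0948 -0.062 ] op 0.0050721691781682975 q [ -3.5081  37.2726 103.1612 -58.512   55.7637  40.1735] 
 [[ 0.0269  0.9995 -0.0177]
 [ 0.7083 -0.0316 -0.7052]
 [-0.7054  0.0065 -0.7088]]
```

View pics/u2.png

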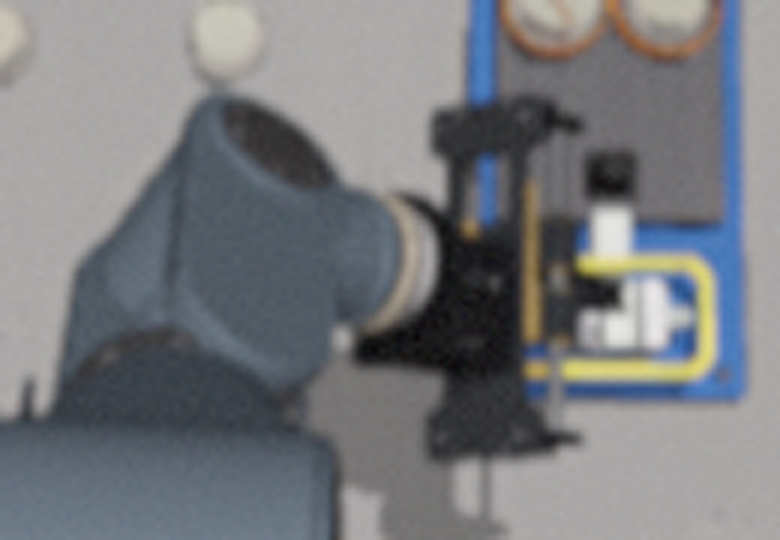

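The ring has snapped over (bar at crop 708,320). Back off to check.

>>> carry_out(
  targets=[
    [0,0,-0.25,0,0,0],
    [0,0,-0.5,0,0,0],
    [0,0,-0.8,0,0,0],
    [0.1,0,-1,0,0,0],
    [0.3,0,-1,0,0,0],
    [0.3,0,-1,0,0,0],
  ],
)

```text
time_s: 24.38
position: [0.5227, 0.0629, 0.2624]
tcp_rot: [[0.022, 1.0, -0.017], [0.708, -0.028, -0.705], [-0.706, 0.003, -0.709]]
force: [-0.0, -0.3, 0.2]
opening: 0.002
```

```bash
python3 - <<'E'
from h import *
im=bot.capture('top');cv2.imwrite('pics/v2f.png',im)
crop(im,230,180,130,90,6,'pics/v2.png')
im=bot.capture('scene');cv2.imwrite('pics/v1f.png',im);crop(im,265,130,110,115,5,'pics/v1.png')
st()
E
```

```text
t 24.475 p [0.5233 0.0608 0.2638] F [-0.1506  0.3207  0.6071] M [ 0.3826 -0.1004 -0.0016] op -0.001885682625220537 q [ 15.6264  31.8963  90.6218 -43.6292  78.1178  34.9602] 
 [[ 0.0251  0.9995 -0.0176]
 [ 0.7075 -0.0302 -0.706 ]
 [-0.7062  0.0053 -0.7079]]
```

View pics/v2.png

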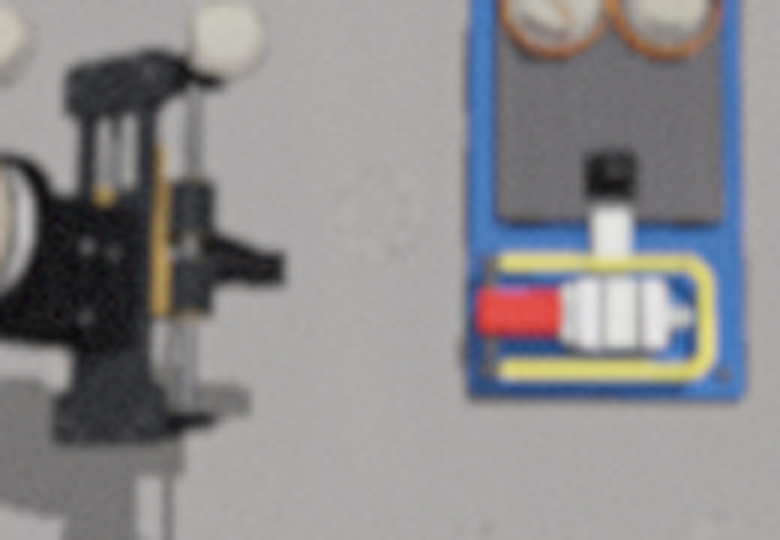

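View pics/v1.png

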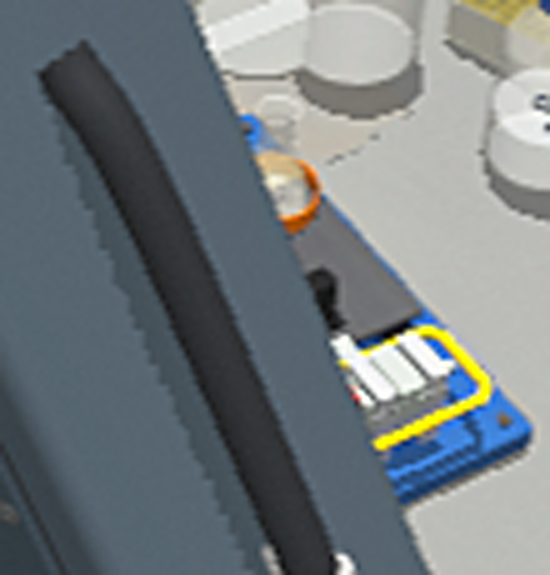

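```bash
python3 - <<'E'
from h import *
P=lambda n,m:[ (lambda ys,xs:(xs.mean(),ys.mean()))(*np.where(m)) ]
o=np.array([230,180]);a=np.array([707,320])/6+o-.4
b=np.array([463,364])/5+[265,130]
# bar in scene: corner (430,330) to corner (488,385): outer bar segment
b=(np.array([445,335])+np.array([487,385]))/2/5+[265,130]-.4
for z in(.05,.0585,.07,.08): print(z,plane('top',a,z)[0,:2],plane('scene',b,z)[0,:2])
H=np.array([.5186,-.0785,.0585])
for r in (2.5,2.7,2.81,2.93):
    t=.21+r;B=H+[-.003,.128*np.cos(t),.128*np.sin(t)];print(r,proj('top',B),proj('scene',B),a,b)
o=np.array([230,180])
print('collar',plane('top',np.array([[560,312],[575,312]])/6+o,.074),'tip',plane('top',np.array([[693,317]])/6+o,.0585))
E
```

```text
0.05 [ 0.5159 -0.2076] [ 0.5198 -0.2148]
0.0585 [ 0.515  -0.2061] [ 0.5144 -0.2093]
0.07 [ 0.5137 -0.2042] [ 0.5071 -0.2019]
0.08 [ 0.5126 -0.2025] [ 0.5007 -0.1954]
2.5 [[346.6891 231.06  ]] [[356.0794 191.6303]] [347.4333 232.9333] [357.8 201.6]
2.7 [[347.9407 231.832 ]] [[357.223  195.8894]] [347.4333 232.9333] [357.8 201.6]
2.81 [[347.987  232.2701]] [[357.2738 198.55  ]] [347.4333 232.9333] [357.8 201.6]
2.93 [[347.5348 232.7505]] [[356.8743 201.6574]] [347.4333 232.9333] [357.8 201.6]
collar [[ 0.5176 -0.1187  0.074 ]
 [ 0.5175 -0.1275  0.074 ]] tip [[ 0.5154 -0.1993  0.0585]]
```

The measured bar position (scene row 201.6) matches ring = 2.93 (201.66 predicted). I'm handing in.

```bash
python3 - <<'E'
from rig import bot
print(bot.hand_in(), bot.read_state()['time_s'])
E
```

```text
the job is handed in; nothing more can be done
the job is handed in; nothing more can be done
```

The job is done and handed in at about 24.5 s of the 72 s allowed. No verdict was reported.

**What I did**
- **Carrier:** I gripped the carrier's handle and slid it to its end stop, stopping at about 30 N.
- **Pin out:** I drew the pin out by its shank, laid it on the bench and regripped it by the head.
- **Pin in:** I pushed it through the lugs and the eye with no resistance until the collar met the lug at about 16 N.
- **Ring:** I lifted the ring over with closed fingers tilted 45°, and it snapped shut by itself.

**Last checks**
- **Carrier:** the eye stands flush between the two lugs in both views.
- **Pin:** the collar is against the lug, and the tip shows past the far lug at y ≈ -0.199, as expected.
- **Ring:** the bar's position fits the shut angle of 2.93 rad in both views, to about 1 pixel.
- **Robot:** it is clear of the work, at least 0.2 m away.
- **Bystanders:** the arm felt no contact near them and I saw none shift. I did not re-measure their positions, and not all of them were in the last crops.

**What went wrong or disagreed**
- I had the wrong sign on the jaw yaw for the first pin grip, about 0.11 rad off. The draw ran slightly slanted, but the ring cleared the holster wall without harm.
- The hole's x position came out at 0.517 m in the scene view and 0.5185–0.5198 m in the top view. I steered for about 0.519 m.

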